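Lay a filled plaster mould down for opening

TASK

The cast in the plaster mould has set. Slide the filling nozzle's carriage out of the way along its rods until it is fully against the red stops, then tip the mould over the edge of the pouring board, without lifting it, so that it is lowered gently onto the green mat and lies flat on its front half, wholly on the mat, with its pour hole pointing away from the board. Leave the jars, pots and tools around it where they are.

Things in the scene. Friction and masses are not known exactly. Their poses are not given: they have to be found in the camera images.
- stand: Fixed slip-casting stand. Origin on the table under the place where the mould stands; z up, x points from the mat to the back of the board, y runs along board and rods. Plywood pouring board: x -45 to +115, y -180 to +180, top at z = 30 mm; its front edge (x = -45) is the step. Two posts of 25 x 20 mm at the back (x = 85, y = +-150, up to z 260) carry the rods.
- front_rod (a point): Middle of the front guide rod. Two level steel rods, 16 mm diameter, run along stand y at stand x = -30 (this one) and x = +30, z = 270 mm, above the mould, so a hand cannot come down on it vertically, only tilted, leaning out over the mat. Bracket arms (y = +-150, 14 mm wide, x -45 to +100, z 259 to 281) hold their ends. Below z = 250 the stand is open in front.
- stops (a point): Midpoint between the rods at the middle of the two red stop collars (stand x 0, y -135, z 270 mm).
- board_edge (a point): Middle of the pouring board's front top edge, the step (stand frame x -45, y 0, z 30 mm).
- mat (a point): Centre of the upper face of the green rubber opening mat, fixed on the table in front of the board: stand frame x -245 to -45, y -170 to +170, top at z = 4 mm, so 26 mm below the board's top.
- carriage (a joint): Position of the filling carriage along the rods in m: 0 at the end where the mould stands (stand y = +45 mm), growing towards stand -y, up to 0.153 when it is against the red stops (stand y = -108 mm). Stiff by friction of about 2.5 N; it stays where it is left.
- knob (a point): Centre of the carriage's handle, a black ball knob of 28 mm diameter on a 10 mm stem that points to stand -x: stand x -100, z 288 mm, y = 45 mm minus the carriage position. Behind it the saddle (x -50 to +80, 44 mm wide, top at z 293) carries a white hopper with blue lid, 68 mm diameter, up to z 372, at x = 55.
- nozzle_tip (a point): Lower end of the brass filling pipe (14 mm diameter, valve block 24 mm) that hangs from the carriage at stand x = 0; z = 140 mm, 5 mm above the top of the standing mould, so the mould cannot be tipped below it.
- mould: Two-part plaster mould, a block 60 x 60 x 105 mm tall, 0.4 to 0.7 kg, steel band 24 mm up. Origin: centre of the underside; z up through the pour hole in its top; its -x face (white front half) faces the board's front edge, 6 to 20 mm behind it; the +x half is greyer; the seam between the halves is the plane x = 0. Grip it across its +-y sides; past about 30 degrees of tilt it falls by itself.
- mould_center (a point): Centre of the mould block, 52.5 mm above its origin along its z axis.
- mould_toe (a point): Middle of the mould's lower front edge (mould frame x -30, y 0, z 0), the edge it tips about.
- jar_board: Blue glaze jar with brass lid, 50 mm diameter, 58 mm high, on the pouring board near the stops end; origin centre of underside. Bystander.
- jar_red: Red glaze jar, 54 mm diameter, 65 mm high; origin centre of underside. Bystander.
- bowl_yellow: Yellow plastic bowl, 116 mm diameter, 50 mm high; origin centre of underside. Bystander.
- cup_bisque: Unglazed mug, 76 mm diameter, 85 mm high; origin centre of underside. Bystander.
- brush: Paint brush lying on the table along its x axis. Bystander.
- palette_knife: Palette knife, 160 mm long, lying along its x axis at the stops end of the mat (about stand y -140). Bystander.
- vase: Unglazed vase, 90 mm diameter, 140 mm high; origin centre of underside. Bystander.
- half_mould: Open half of another mould, plaster slab 100 x 75 x 30 mm; origin centre of underside. Bystander.
Things that resemble listed ones, but are neither listed nor needed, are in the scene too. What is shaped like the mould but blue or brown is not meant.

How it is judged:
By the outcome, as a careful person would: the job done as asked, in the order asked, and still so for the second after the job is handed in, with the robot touching nothing.
It also fails if it takes over 56 s, if anything falls off the work surface, if the arm or the gripper's body presses on something with over 40 N, if the wrist force passes 120 N, or if a joint passes its speed limit or range.

ROBOT

A 7-joint arm with a two-finger parallel gripper is mounted at the origin on the work surface. World frame = base frame: x ahead of the robot, y to its left, z up, the work surface at z = 0. Lengths are in mm, angles in rad, forces in N, time in s.
With the tool pointing down it reaches from about 350 to 900 mm from the base axis. Payload 7.2 kg.
Tool frame: the origin (TCP) lies at the very end of the fingers, on their centre line; the grasp point (between the pads) lies 19 mm behind it; z points along the fingers, y is the line along which they close (so a half turn about z gives the same grasp; the last joint's range is limited). The gripper opens to 88 mm and grips with 3 to 60 N. Pads are 20 mm wide; open, the fingers measure 115 mm over their backs; the gripper's body (75 mm by 178 mm) begins 61 mm behind the grasp point.
Start: joints at [-1.192, 0.411, -0.013, 1.596, 0.006, 1.134, -0.082], TCP at [270.061, 563.646, 222.653] pointing down, gripper open.
Joint ranges: [-2.95, 2.95], [-0.29, 1.99], [-1.47, 1.44], [0.14, 2.54], [-1.03, 4.17], [0.13, 1.85], [-2.86, 2.86]. Speed limits (rad/s): [2.39, 2.39, 3.01, 3.01, 3.14, 3.14, 3.14].

INTERFACE

Orientations are given as a unit quaternion [x, y, z, w].
In Python, from rig import status, cams, r, trace, pinpoint gives the robot as it stands.
- The arm moves only by the tool drive_tool, never from a script. Its argument "deltas" is a list of rows, each a list of 5 numbers: the finger opening in cm, from 0 to 8.78, then the shift along the world's x, y, z in cm, then the turn about the world's z in degrees. In form: [[gripper, tx, ty, tz, yaw], ...]. A call has 1 to 12 rows; each row shifts and turns the commanded pose from where the row before left it; what a row does not reach is not made up. A row lasts 1/12 s, in which the tool goes at most 41.7 mm and 7.16 degrees, less where a joint would pass 70% of its speed; a pose out of reach is approached as far as the arm can. A call is refused whole if a number of a shift passes 4.17 or a number of a turn 7.16, either way. A call with a gripper value outside its range is refused whole. The fingers move at their own pace and stop on an object; "squeeze" is the grip in N (left out, the last holds). Time passes only in rows, so rows that do not move let the fingers close. It gives the time, the measured TCP pose, the force, the opening and the grip force at its end, in the units of the state.
- status.observe(): the state, without advancing time (a new reading comes with each control period).
- cams.snapshot(name): name is "scene" or "top" or "wrist"; returns a dict with "image" (384x512x3 uint8, red, green, blue), "K" (3x3 intrinsics, pixels), "R" (3x3) and "t" (3): a world point X has camera coordinates R X + t. Camera axes: x right, y down, z forward; pixel columns grow to the right and rows downward; lengths in mm; the calibration is good to about 2 mm. A picture is of the moment at which its call begins. There is no depth.
- r.finish_job(): hands the job in; it is judged then, once.
Trained networks look in a picture, given as the dict that the camera call returned (one of the last four; its "shot" number tells which), for a name from the list of things; names that differ only in an ending like _2 or _b are one class to them, and where a whole thing is asked for, a point or a joint stands for the part that bears it (a point fixed in the world has none). Each returns a list of dicts, best first, with "score" (0 to 1); they miss things now and then, are a little off and sometimes report something else, mostly with a low value. They report only what shows in the picture. A call takes as long as a camera call. They do not tell look-alikes from the thing itself.
- trace(picture, query): "mask" (384x512 bool, what is visible of it) and "position" ([column, row] in pixels, amid what is visible of it).
- pinpoint(picture, query): "position" ([column, row] in pixels: a listed point, or the origin of a listed thing).
The state is a dict: "time": time; "joints": joint angles; "qvel": joint speeds; "effort": joint torques, N m; "position": TCP position; "ee_rot": TCP orientation; "ft_force": force on the tool from outside, world axes, zero at the start; "moment": the same for the moment, N m; "grip_width": finger opening in mm; "grasp_force": force on a finger pad.
Only numpy, scipy, OpenCV 4.12 (cv2) and the standard library are available. Lean on these libraries where they do the work, as an engineer would, in place of code of your own. Each camera call takes 0.05 s, during which the arm holds its last target. There are 200 camera calls.

## Working session

There is one attempt and no reset: what is moved stays moved. The work goes in short steps, Python scripts to look and compute and a tool call to move; the robot and the scene stay as the last step left them, time stands still between calls to the robot, and variables do not carry over. Pictures are saved under pics/ and viewed, at most 10 in all, crops included, and the job is handed in when it is done.

Besides the shell and the picture viewer there is one more tool, called after "Call:" as name(argument=value, ...), one argument or row to a line, values as JSON. drive_tool: Moves the arm, as the interface text tells. Its arguments: {"type":"object","properties":{"deltas":{"type":"array","items":{"type":"array","items":{"type":"number"}}},"squeeze":{"type":"number"}},"required":["deltas"]}

```bash
mkdir -p pics; cat > h.py <<'E'
import numpy as np, cv2
from rig import status, cams, r, trace, pinpoint
def ray(p,uv):
    d=p["R"].T@(np.linalg.inv(p["K"])@np.array([uv[0],uv[1],1.0])); c=-p["R"].T@p["t"]; return c,d/np.linalg.norm(d)
def atz(p,uv,z):
    c,d=ray(p,uv); return c+d*(z-c[2])/d[2]
def tri(rs):
    A=np.zeros((3,3));b=np.zeros(3)
    for c,d in rs:
        M=np.eye(3)-np.outer(d,d);A+=M;b+=M@c
    return np.linalg.solve(A,b)
def save(p,n): cv2.imwrite("pics/"+n,cv2.cvtColor(p["image"],cv2.COLOR_RGB2BGR))
E
python3 - <<'E'
from h import *
np.set_printoptions(precision=1,suppress=True)
ps={n:cams.snapshot(n) for n in("scene","top")}
for n,p in ps.items(): save(p,n+"0.png"); print(n,-p["R"].T@p["t"])
cv2.imwrite("pics/both.png",np.hstack([cv2.imread("pics/scene0.png"),cv2.imread("pics/top0.png")])[:, :])
for q in["front_rod","stops","board_edge","mat","knob","nozzle_tip","mould","mould_center","mould_toe","jar_board","jar_red","palette_knife"]:
    rs=[]
    for n,p in ps.items():
        d=pinpoint(p,q)
        print(q,n,[(np.round(x["position"],1).tolist(),round(x["score"],2)) for x in d[:4]])
        if d: rs.append(ray(p,d[0]["position"]))
    if len(rs)==2: print("   ",tri(rs))
print(status.observe())
E
```

```text
scene [1476.7   31.9  831.8]
top [ 463.3   14.  1143.5]
front_rod scene [([284.9, 164.9], 0.74), ([260.9, 154.2], 0.45)]
front_rod top [([215.6, 168.5], 0.59)]
    [537.3 109.4 275.5]
stops scene [([287.1, 193.3], 0.7), ([233.5, 267.5], 0.33)]
stops top [([210.9, 112.3], 0.55), ([215.7, 169.3], 0.16)]
    [673.7 113.2 275.4]
board_edge scene [([281.4, 224.9], 0.65), ([272.8, 231.0], 0.58)]
board_edge top [([229.3, 180.1], 0.83), ([348.1, 229.6], 0.68), ([382.2, 210.9], 0.4)]
    [521.1 100.8  49.2]
mat scene [([239.3, 234.5], 0.93)]
mat top [([260.9, 184.8], 0.98)]
    [507.5 -13.9  -1.8]
knob scene [([259.4, 152.0], 0.66), ([378.1, 257.4], 0.66), ([289.3, 197.1], 0.16)]
knob top [([240.3, 186.8], 0.68)]
    [491.9  44.5 291.1]
nozzle_tip scene [([291.1, 200.6], 0.93), ([279.4, 226.8], 0.55)]
nozzle_tip top [([384.3, 211.3], 0.39), ([213.3, 171.7], 0.32)]
    [510.7 -72.4 269.5]
mould scene [([289.0, 225.4], 0.93), ([344.2, 195.7], 0.9), ([300.0, 194.3], 0.61)]
mould top [([144.5, 251.9], 0.88), ([194.0, 258.9], 0.66), ([209.3, 189.8], 0.55)]
    [310.6 265.2 -77. ]
mould_center scen
[... 453 characters left out ...]
r_board top [([213.9, 133.7], 0.72)]
    [665.4 136.9  35.6]
jar_red scene [([127.8, 219.5], 0.72)]
jar_red top [([381.9, 209.1], 0.59)]
    [ 425.6 -399.8   -8.4]
palette_knife scene [([232.4, 265.1], 0.61)]
palette_knife top [([263.7, 135.3], 0.93), ([241.6, 188.9], 0.7)]
    [662.8 -26.   16.9]
{'time': 1.3, 'joints': array([-1.2,  0.4, -0. ,  1.6,  0. ,  1.1, -0.1]), 'qvel': array([ 0.,  0., -0.,  0.,  0.,  0.,  0.]), 'effort': array([ -0. , -58.8,   0.6, -29.1,  -0.1,   0. ,   0. ]), 'position': array([270.1, 563.6, 222.7]), 'ee_rot': array([0.2, 1. , 0. , 0. ]), 'ft_force': array([-0. ,  0.1, -0.2]), 'moment': array([ 0., -0., -0.]), 'grasp_force': 0.0, 'grip_width': 87.59539067772718}
```

View pics/scene0.png

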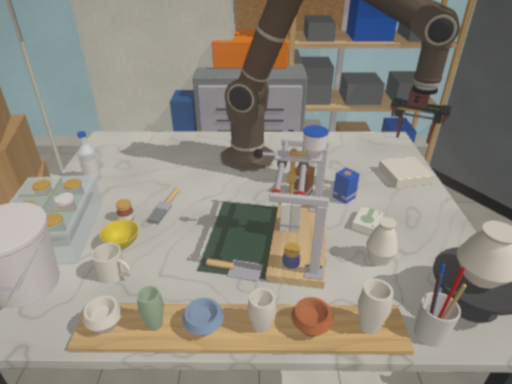

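View pics/top0.png

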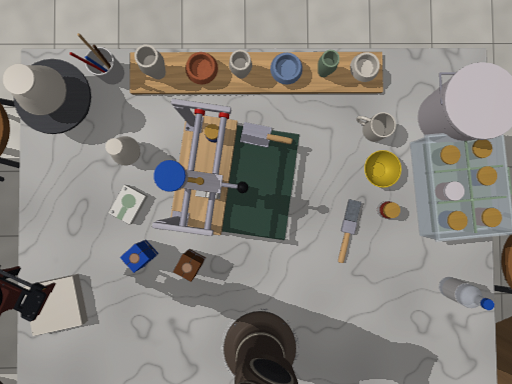

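The white mould stands under the nozzle at scene (290,212) / top (210,188). The look-alikes are blue at top (139,256), scene (346,186), and brown at top (189,265), scene (303,180), and both are off the stand. The knob is at top (242,187) and the red stops at top (198,112) and (224,115). Next I'll fit the stand pose.

```bash
cat > fit.py <<'E'
from h import *
from scipy.optimize import least_squares
np.set_printoptions(precision=1,suppress=True)
S=cams.snapshot("scene");T=cams.snapshot("top")
obs=[(T,(0,-135,270),(211,113)),(T,(-30,-135,270),(224,115)),(T,(30,-135,270),(198,112)),(T,(-245,-170,4),(300,134)),(T,(-245,170,4),(285,241)),(T,(-145,0,4),(260.9,184.8)),
(T,(-100,45,288),(242,187)),(S,(-145,0,4),(239.3,234.5)),(S,(0,-135,270),(287.1,193.3)),(S,(-100,45,288),(259.4,152.5)),(S,(-245,-170,4),(202,273)),(S,(-30,0,270),(284.9,164.9)),(T,(-45,0,30),(229.3,180.1)),(S,(-45,0,30),(277,228))]
def proj(p,X): c=p["R"]@X+p["t"]; c=p["K"]@c; return c[:2]/c[2]
def w(P,s): a=P[2];return np.array([P[0]+np.cos(a)*s[0]-np.sin(a)*s[1],P[1]+np.sin(a)*s[0]+np.cos(a)*s[1],s[2]])
f=lambda P:np.concatenate([proj(p,w(P,s))-uv for p,s,uv in obs])
P=least_squares(f,[540,130,1.6],loss="soft_l1",f_scale=2,x_scale=[100,100,1]).x
if __name__=="__main__":
    print(P[:2],np.degrees(P[2])); print(f(P).reshape(-1,2))
    np.save("P.npy",P)
    for n in["knob","stops","board_edge","mat"]: pass
    for s in[(-100,45,288),(0,-135,270),(0,0,30),(-145,0,4)]: print(s,w(P,s))
    for p,n,q in[(S,"scene","mould_center"),(S,"scene","mould"),(T,"top","mould_center"),(T,"top","mould_toe"),(S,"scene","mould_toe")]:
        for d in pinpoint(p,q)[:4]:
            z={"mould_center":82.5}.get(q,30); X=atz(p,d["position"],z)-np.array([P[0],P[1],0]); c,s=np.cos(P[2]),np.sin(P[2])
            print(n,q,d["score"],np.array([c*X[0]+s*X[1],-s*X[0]+c*X[1]]))
    c=S["image"][130:300,190:350]; cv2.imwrite("pics/crop1.png",cv2.cvtColor(cv2.resize(c,None,fx=3.5,fy=3.5,interpolation=cv2.INTER_CUBIC),cv2.COLOR_RGB2BGR))
E
python3 fit.py
```

```text
[537.  135.3] 81.61327662663577
[[ 0.1  1.2]
 [-0.7  0.9]
 [ 0.9  0.5]
 [-1.2 -0.4]
 [-0.3 -1.3]
 [-0.4 -2.7]
 [-0.5  5.7]
 [ 3.1  0.3]
 [ 1.7  1. ]
 [-0.3 -1.9]
 [-4.3 -3.2]
 [-3.1  0.9]
 [-0.7 -2.8]
 [-3.1  3.7]]
(-100, 45, 288) [477.9  42.9 288. ]
(0, -135, 270) [670.5 115.6 270. ]
(0, 0, 30) [537.  135.3  30. ]
(-145, 0, 4) [515.8  -8.2   4. ]
scene mould_center 0.88 [ 1.1 53.4]
scene mould_center 0.88 [ 27.3 220.6]
scene mould_center 0.73 [174.3 219.7]
scene mould 0.93 [-6.  28.2]
scene mould 0.63 [181.8 224.5]
scene mould 0.55 [ 29.3 222.8]
top mould_center 0.9 [173. 262.]
top mould_center 0.85 [ 27.5 271.7]
top mould_center 0.6 [-1.3 29.1]
top mould_toe 0.78 [ -1.6 275. ]
top mould_toe 0.61 [201.3 240.6]
top mould_toe 0.46 [11.7 40.9]
top mould_toe 0.4 [-25.1  45.8]
scene mould_toe 0.67 [197.2 194.4]
scene mould_toe 0.58 [-26.6  42.2]
```

View pics/crop1.png

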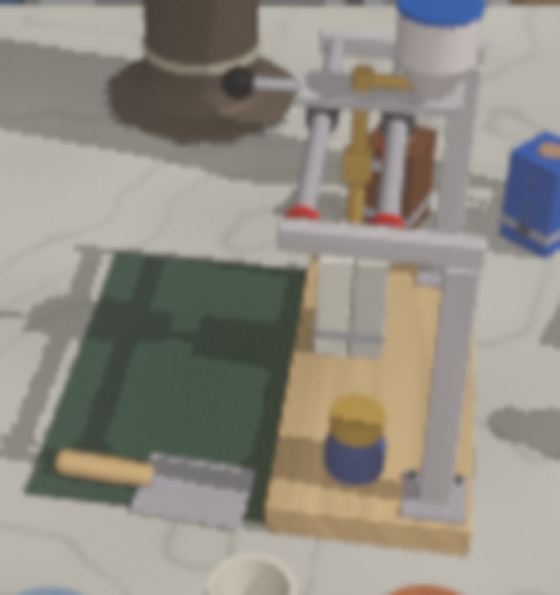

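The white mould stands in the stand beneath the brass nozzle, at crop (350,310), grey half to the right (the board's back). Blue and brown blocks are behind it. This drive has no tilt axis, so I'll lift and yaw first, then check how orientation behaves at the edge of reach.

Call:
drive_tool(
  deltas=[
    [8.7,0,0,4,7],
    [8.7,0,0,4,7],
    [8.7,0,0,4,7],
    [8.7,0,0,4,7],
    [8.7,0,0,4,7],
    [8.7,0,0,4,7],
    [8.7,0,0,4,7],
    [8.7,0,0,4,7],
    [8.7,0,0,4,7],
    [8.7,0,0,4,7],
    [8.7,0,0,4,7],
    [8.7,0,0,4,7],
  ],
  squeeze=15,
)

```text
time: 2.65
position: [262.9, 548.0, 597.5]
ee_rot: [-0.435, 0.899, 0.026, 0.029]
ft_force: [1.3, -0.1, 0.2]
grip_width: 87.3
grasp_force: 0.0
```

```bash
cat > st.py <<'E'
from h import *
from scipy.spatial.transform import Rotation as Ro
np.set_printoptions(precision=3,suppress=True)
s=status.observe(); R=Ro.from_quat(s["ee_rot"]).as_matrix()
print(s["time"],"q",s["joints"],"p",s["position"],"z",R[:,2],"y",R[:,1],"F",s["ft_force"],"w",s["grip_width"],s["grasp_force"])
P=np.load("P.npy");c,sn=np.cos(P[2]),np.sin(P[2])
M=np.array([[c,sn,0],[-sn,c,0],[0,0,1]])
O=np.array([P[0],P[1],0]); print("stand tcp",M@(s["position"]-O),"grasp",M@(s["position"]-19*R[:,2]-O),"z",M@R[:,2],"y",M@R[:,1])
E
python3 st.py
```

```text
2.65 q [-1.415  0.295  0.339  0.931 -0.107  1.853  1.345] p [262.857 547.975 597.486] z [ 0.03   0.072 -0.997] y [-0.785  0.62   0.021] F [ 1.333 -0.053  0.216] w 87.29239895188408 0.0
stand tcp [368.309 331.379 597.486] grasp [366.881 331.742 616.429] z [ 0.075 -0.019 -0.997] y [0.499 0.867 0.021]
```

Call:
drive_tool(
  deltas=[
    [8.7,1,2,4,6],
    [8.7,1,2,4,6],
    [8.7,1,2,4,0],
    [8.7,1,2,4,0],
    [8.7,1,2,4,0],
    [8.7,1,2,4,0],
    [8.7,0,0,0,0],
  ],
)

```text
time: 3.23
position: [294.8, 616.1, 676.5]
ee_rot: [-0.519, 0.843, 0.087, 0.11]
ft_force: [-0.7, -0.8, 0.4]
grip_width: 87.2
grasp_force: 0.0
```

```bash
python3 st.py
```

```text
3.2333 q [-1.313  0.384  0.268  0.635 -0.144  1.852  1.537] p [294.829 616.136 676.485] z [ 0.096  0.26  -0.961] y [-0.895  0.446  0.032] F [-0.654 -0.798  0.426] w 87.23296568403711 0.0
stand tcp [440.404 309.691 676.485] grasp [435.244 310.767 694.739] z [ 0.272 -0.057 -0.961] y [0.311 0.95  0.032]
```

Call:
drive_tool(
  deltas=[
    [8.7,0,-2,-4,0],
    [8.7,0,-2,-4,0],
    [8.7,0,-2,-4,0],
    [8.7,0,0,0,0],
  ],
)

```text
time: 3.57
position: [293.4, 555.8, 556.7]
ee_rot: [-0.518, 0.846, 0.077, 0.096]
ft_force: [-0.2, -0.1, -4.6]
grip_width: 86.7
grasp_force: 0.0
```

```bash
python3 st.py
```

```text
3.5667 q [-1.349  0.178  0.255  1.187 -0.075  1.537  1.559] p [293.361 555.783 556.729] z [ 0.082  0.23  -0.97 ] y [-0.892  0.451  0.031] F [-0.167 -0.093 -4.644] w 86.69639967957636 0.0
stand tcp [380.482 302.34  556.729] grasp [375.928 303.251 575.153] z [ 0.24  -0.048 -0.97 ] y [0.316 0.948 0.031]
```

Call:
drive_tool(
  deltas=[
    [8.7,0,2,4,0],
    [8.7,0,2,4,0],
    [8.7,0,2,4,0],
    [8.7,0.5,1.5,4,0],
    [8.7,0.5,1.5,4,0],
    [8.7,0.5,1.5,4,0],
    [8.7,0.5,1.5,4,0],
    [8.7,0.5,1.5,4,0],
    [8.7,0.5,1.5,4,0],
    [8.7,0.5,1.5,4,0],
  ],
)

```text
time: 4.4
position: [295.9, 656.7, 781.8]
ee_rot: [-0.506, 0.824, 0.152, 0.206]
ft_force: [0.6, -1.0, 0.6]
grip_width: 86.9
grasp_force: 0.0
```

```bash
python3 st.py
```

```text
4.4 q [-1.323  0.443  0.371  0.341 -0.245  1.853  1.513] p [295.947 656.655 781.816] z [ 0.185  0.459 -0.869] y [-0.896  0.442  0.042] F [ 0.562 -0.997  0.596] w 86.86978338204489 0.0
stand tcp [480.653 314.495 781.816] grasp [471.506 316.708 798.322] z [ 0.481 -0.116 -0.869] y [0.307 0.951 0.042]
```

Call:
drive_tool(
  deltas=[
    [8.7,0.3,1,4,0],
    [8.7,0.3,1,4,0],
    [8.7,0.3,1,4,0],
    [8.7,0,-3,-2,0],
    [8.7,0,-4,-2,0],
    [8.7,0,-4,-2,-2],
    [8.7,0,0,0,0],
  ],
)

```text
time: 4.98
position: [291.1, 577.2, 789.2]
ee_rot: [-0.481, 0.825, 0.172, 0.242]
ft_force: [0.5, -0.4, -0.3]
grip_width: 87.1
grasp_force: 0.0
```

```bash
python3 st.py
```

```text
4.9833 q [-1.572  0.145  0.522  0.8   -0.111  1.611  1.512] p [291.096 577.211 789.163] z [ 0.234  0.517 -0.823] y [-0.877  0.477  0.051] F [ 0.537 -0.366 -0.278] w 87.13804185670642 0.0
stand tcp [401.351 307.706 789.163] grasp [390.986 310.665 804.809] z [ 0.546 -0.156 -0.823] y [0.344 0.938 0.051]
```

Call:
drive_tool(
  deltas=[
    [8.7,1,-4,-0.5,2],
    [8.7,1,-4,-0.5,2],
    [8.7,1,-4,-0.5,2],
    [8.7,1,-4,-0.5,2],
    [8.7,1,-4,-0.5,2],
    [8.7,1,-4,-0.5,2],
    [8.7,1.2,-4,-0.5,2],
    [8.7,1.2,-4,-0.5,2],
    [8.7,1.2,-4,-0.5,2],
    [8.7,1.2,-4,-0.5,2],
    [8.7,1.2,-4,-0.5,0],
    [8.7,1.2,-4,-0.5,0],
  ],
)

```text
time: 5.98
position: [422.0, 108.3, 730.7]
ee_rot: [-0.617, 0.726, 0.213, 0.219]
ft_force: [-0.1, 0.3, 0.7]
grip_width: 86.7
grasp_force: 0.0
```

```bash
python3 st.py
```

```text
5.9833 q [-1.481 -0.293  1.141  1.132 -0.308  1.853  2.531] p [422.036 108.338 730.658] z [ 0.055  0.578 -0.814] y [-0.988  0.149  0.039] F [-0.149  0.328  0.655] w 86.73893738664627 0.0
stand tcp [-43.409 109.779 730.658] grasp [-54.434 109.202 746.122] z [ 0.58   0.03  -0.814] y [0.003 0.999 0.039]
```

Call:
drive_tool(
  deltas=[
    [8.7,0.4,-2,-3,0],
    [8.7,0.4,-2,-3,0],
    [8.7,0.4,-2,-3,0],
    [8.7,0.4,-2,-3,0],
    [8.7,0.4,-1,-3,0],
    [8.7,0.4,-1,-3,0],
  ],
)

```text
time: 6.48
position: [447.8, 30.8, 565.0]
ee_rot: [-0.605, 0.74, 0.209, 0.205]
ft_force: [-0.6, 0.9, 0.5]
grip_width: 87.0
grasp_force: 0.0
```

```bash
python3 st.py
```

```text
6.4833 q [-1.271 -0.293  1.228  1.503 -0.314  1.65   2.857] p [447.816  30.848 564.985] z [ 0.05   0.557 -0.829] y [-0.982  0.18   0.062] F [-0.631  0.854  0.543] w 87.04962604587683 0.0
stand tcp [-116.311   72.973  564.985] grasp [-126.927   72.36   580.73 ] z [ 0.559  0.032 -0.829] y [0.035 0.997 0.062]
```

```bash
cat > kin.py <<'E'
import numpy as np, itertools
from scipy.spatial.transform import Rotation as Ro
from scipy.optimize import least_squares
D=[([-1.192,.411,-.013,1.596,.006,1.134,-.082],[270.06,563.65,222.65],None,None),
([-1.415,.295,.339,.931,-.107,1.853,1.345],[262.857,547.975,597.486],[.03,.072,-.997],[-.785,.62,.021]),
([-1.313,.384,.268,.635,-.144,1.852,1.537],[294.829,616.136,676.485],[.096,.26,-.961],[-.895,.446,.032]),
([-1.349,.178,.255,1.187,-.075,1.537,1.559],[293.361,555.783,556.729],[.082,.23,-.97],[-.892,.451,.031]),
([-1.323,.443,.371,.341,-.245,1.853,1.513],[295.947,656.655,781.816],[.185,.459,-.869],[-.896,.442,.042]),
([-1.572,.145,.522,.8,-.111,1.611,1.512],[291.096,577.211,789.163],[.234,.517,-.823],[-.877,.477,.051]),
([-1.481,-.293,1.141,1.132,-.308,1.853,2.531],[422.036,108.338,730.658],[.055,.578,-.814],[-.988,.149,.039]),
([-1.271,-.293,1.228,1.503,-.314,1.65,2.857],[447.816,30.848,564.985],[.05,.557,-.829],[-.982,.18,.062])]
Z=lambda a:Ro.from_euler('z',a).as_matrix()
Y=lambda a:Ro.from_euler('y',a).as_matrix()
def fk(q,sg,L,al=False):
    # L: d1,L1,L2,L3,a_elbow,a_wrist,c7
    pts=[np.array([0,0,L[0]])]
    R=Z(sg[0]*q[0])@Y(q[1])@Z(sg[1]*q[2]); p=pts[0]+R@[L[4],0,L[1]]; pts.append(p)
    R=R@Y(q[3]); p=p+R@[L[7],0,0]; R=R@Z(sg[2]*q[4]); p=p+R@[0,0,L[2]]; pts.append(p)
    R=R@Y(q[5]); p=p+R@[L[5],0,0]; R=R@Z(sg[3]*q[6]+L[6]); p=p+R@[0,0,L[3]]; pts.append(p)
    return (p,R,pts) if al else (p,R)
def res(L,sg):
    o=[]
    for q,p,z,y in D:
        pp,R=fk(q,sg,L); o+=list((pp-p)/100)
        if z is not None: o+=list(R[:,2]-z)+list(R[:,1]-y)
    return np.array(o)
if __name__=="__main__":
    best=[]
    for sg in itertools.product([1,-1],repeat=4):
        for c in(0,1.57,3.14,-1.57):
            s=least_squares(res,[300,400,400,250,0,0,c,0],x_scale=[100]*6+[1,100],args=(sg,)); best.append((s.cost,sg,s.x))
    best.sort(key=lambda b:b[0])
    for b in best[:3]: print(b[0],b[1],np.round(b[2],3))
    np.save("L.npy",best[0][2]); np.save("sg.npy",best[0][1])
E
python3 kin.py
```

```text
0.4380667894099453 (-1, -1, -1, -1) [302.707 482.041 454.539 250.621  44.584  18.787   1.571  64.852]
0.43806678940994814 (-1, -1, -1, -1) [302.707 482.041 454.539 250.621  44.584  18.787   1.571  64.852]
0.4380667894099499 (-1, -1, -1, -1) [302.707 482.041 454.539 250.621  44.584  18.787   1.571  64.852]
```

```bash
python3 - <<'E'
from kin import *
np.set_printoptions(precision=3,suppress=True)
L=np.load("L.npy");sg=np.load("sg.npy")
for q,p,z,y in D:
    pp,R=fk(q,sg,L); print(pp-p, None if z is None else (R[:,2]-z,R[:,1]-y))
E
python3 st.py | head -1
```

```text
[-54.111  -4.498   2.703] None
[-21.888  30.461   2.168] (array([-0.   , -0.001, -0.   ]), array([ 0.   , -0.   , -0.001]))
[-23.825  18.019  -1.579] (array([-0.,  0.,  0.]), array([ 0.001,  0.   , -0.   ]))
[-34.48   16.175  -2.871] (array([0., 0., 0.]), array([0., 0., 0.]))
[-18.722   0.386  -6.088] (array([0.001, 0.001, 0.001]), array([0., 0., 0.]))
[-32.548   4.011 -11.298] (array([ 0.   , -0.   , -0.001]), array([-0.   ,  0.   , -0.001]))
[14.221  5.77  10.866] (array([0.   , 0.001, 0.   ]), array([-0.   , -0.001, -0.   ]))
[ 7.609 -0.998  6.099] (array([-0.   ,  0.001,  0.001]), array([ 0., -0.,  0.]))
6.4833 q [-1.271 -0.293  1.228  1.503 -0.314  1.65   2.857] p [447.816  30.848 564.985] z [ 0.05   0.557 -0.829] y [-0.982  0.18   0.062] F [-0.631  0.854  0.543] w 87.04962604587683 0.0
```

```bash
cat > kin2.py <<'E'
from kin import *
def rots(q):
    s=-1; Rs=[]; R=np.eye(3)
    for i,a in enumerate(q):
        R=R@(Z(s*a) if i%2==0 else Y(a)); Rs.append(R)
    return Rs
# offsets: base z; R1:x,y ; R3: x,y,z ; R4(after q4): x ; R5: y,z ; R6: x ; R7: z
def cols(q):
    Rs=rots(q)
    return np.stack([np.array([0,0,1.]),Rs[0][:,0],Rs[0][:,1],Rs[2][:,0],Rs[2][:,1],Rs[2][:,2],Rs[4][:,0],Rs[4][:,1],Rs[4][:,2],Rs[5][:,0],Rs[6][:,2]],1)
A=np.vstack([cols(d[0]) for d in D]); b=np.concatenate([np.array(d[1]) for d in D])
x0=np.array([300,0,0,0,0,430,0,0,430,0,250.]); lam=0.01
v=x0+np.linalg.lstsq(np.vstack([A,lam*np.eye(11)]),np.concatenate([b-A@x0,np.zeros(11)]),rcond=None)[0]
def FK(q):
    R=rots(q)[6]@Z(np.pi/2); return cols(q)@v,R
def pts(q):
    C=cols(q)*v; return [C[:,:3].sum(1),C[:,:6].sum(1),C[:,:9].sum(1),C.sum(1)]
lo=np.array([-2.95,-.29,-1.47,.14,-1.03,.13,-2.86]);hi=np.array([2.95,1.99,1.44,2.54,4.17,1.85,2.86])
if __name__=="__main__":
    np.set_printoptions(precision=1,suppress=True); print(v); print((A@v-b).reshape(-1,3))
    P=np.load("P.npy");from fit0 import w
E
cat > fit0.py <<'E'
import numpy as np
def w(P,s): a=P[2];return np.array([P[0]+np.cos(a)*s[0]-np.sin(a)*s[1],P[1]+np.sin(a)*s[0]+np.cos(a)*s[1],s[2]])
E
python3 kin2.py
cat > ik.py <<'E'
from kin2 import *; from fit0 import w
np.set_printoptions(precision=2,suppress=True)
P=np.load("P.npy"); rng=np.random.default_rng(0)
def target(gs,tilt,flip):
    a=P[2]; t=np.radians(tilt); h=np.array([np.cos(a),np.sin(a),0])
    z=h*np.sin(t)-np.array([0,0,1])*np.cos(t); y=flip*np.array([-np.sin(a),np.cos(a),0]); x=np.cross(y,z)
    return w(P,gs)+19*z, np.stack([x,y,z],1)
def solve(pt,Rt,q0,reg=0.02):
    m=(lo+hi)/2; hw=(hi-lo)/2
    f=lambda q:np.concatenate([(FK(q)[0]-pt)/50,3*(Ro.from_matrix(FK(q)[1].T@Rt).as_rotvec()),reg*(q-m)/hw])
    s=least_squares(f,q0,bounds=(lo+.03,hi-.03)); p,R=FK(s.x)
    return s.x,np.linalg.norm(p-pt),np.linalg.norm(Ro.from_matrix(R.T@Rt).as_rotvec())
if __name__=="__main__":
  for gs in[(-100,35,288),(-5,40,95),(-110,40,40)]:
    for flip in(1,-1):
        sols=[]
        for k in range(25):
            q,e,a=solve(*target(gs,35,flip),rng.uniform(lo+.1,hi-.1))
            if e<8 and a<.05 and not any(np.abs(q-s).max()<.2 for s in sols): sols.append(q)
        print(gs,flip)
        for s in sols[:5]: print("  ",s,"margin",np.minimum(s-lo,hi-s).min(),"elbow",pts(s)[1],"wrist",pts(s)[2])
E
python3 ik.py
```

```text
[284.2   0.1 -28.5   0.3 -17.8 533.1   0.4  -1.8 453.    0.4 358.1]
[[-0.1  0.2  0.1]
 [-0.1  0.  -0. ]
 [ 0.  -0.   0. ]
 [ 0.  -0.2 -0.1]
 [ 0.2 -0.1  0.2]
 [-0.1  0.1 -0.3]
 [ 0.1  0.1  0.1]
 [-0.1 -0.1 -0.1]]
(-100, 35, 288) 1
   [ 0.3   0.19 -0.1   1.94 -0.66  1.15 -2.76] margin 0.1002941179085286 elbow [ 84.25 -74.79 807.26] wrist [ 459.77 -151.18  565.71]
   [ 1.24  0.61 -1.44  1.87  0.03  1.03  2.83] margin 0.03000000000000025 elbow [  74.97 -310.85  712.18] wrist [ 471.49 -144.52  569.7 ]
(-100, 35, 288) -1
   [ 0.44  0.2  -0.25  1.93 -0.63  1.13  0.35] margin 0.4025542135281811 elbow [ 80.71 -88.43 805.66] wrist [ 459.77 -151.16  565.72]
(-5, 40, 95) 1
   [ 0.03  0.46 -0.01  2.14 -1.    0.74 -2.44] margin 0.030000000000000138 elbow [236.1  -53.4  761.39] wrist [468.6  -56.55 372.64]
   [ 0.99  1.06 -1.44  2.09  0.79  0.69  2.23] margin 0.030000439701666215 elbow [ 236.18 -412.71  527.78] wrist [468.6  -56.04 373.  ]
(-5, 40, 95) -1
   [ 0.33  0.49 -0.38  2.12 -0.79  0.62  0.52] margin 0.23608980907977606 elbow [ 229.27 -125.67  750.97] wrist [468.67 -56.5  372.69]
(-110, 40, 40) 1
   [ 0.2   0.58  0.06  2.14 -1.    0.79 -2.19] margin 0.030008008558073063 elbow [ 276.44 -102.79  730.66] wrist [ 453.2  -160.48  317.6 ]
   [ 1.16  1.14 -1.35  2.09  0.77  0.73  2.48] margin 0.11692752787127181 elbow [ 165.41 -465.04  488.91] wrist [ 453.35 -159.99  317.95]
(-110, 40, 40) -1
   [ 0.95  0.81 -0.94  2.09  0.02  0.53  0.02] margin 0.3955683946433771 elbow [ 197.12 -343.99  642.97] wrist [ 453.43 -160.23  317.8 ]
```

```bash
cat > sim.py <<'E'
from kin2 import *
from scipy.optimize import lsq_linear
hi2=hi.copy();lo2=lo.copy()
spd=np.array([2.39,2.39,3.01,3.01,3.14,3.14,3.14])*.7/12
def jac(q):
    p,R=FK(q);J=np.zeros((6,7))
    for i in range(7):
        d=q.copy();d[i]+=1e-5;p2,R2=FK(d);J[:3,i]=(p2-p)/1e-5/1000;J[3:,i]=Ro.from_matrix(R2@R.T).as_rotvec()/1e-5
    return J
def row(q,dl,wr=1.0,lam=0.05,it=6):
    p,R=FK(q);pt=p+10*np.array(dl[:3]);Rt=Z(np.radians(dl[3]))@R;q0=q.copy()
    for _ in range(it):
        p,R=FK(q);e=np.concatenate([(pt-p)/1000,Ro.from_matrix(Rt@R.T).as_rotvec()]);W=np.array([1,1,1,wr,wr,wr])
        J=jac(q)
        lb=np.maximum(lo2,q0-spd)-q-1e-9;ub=np.minimum(hi2,q0+spd)-q+1e-9
        s=lsq_linear(np.vstack([W[:,None]*J,lam*np.eye(7)]),np.concatenate([W*e,np.zeros(7)]),(lb,ub)).x
        q=q+s
    return q
def run(q,rows,**k):
    q=np.array(q,float)
    for r in rows:q=row(q,r,**k)
    return q
if __name__=="__main__":
    np.set_printoptions(precision=3,suppress=True)
    q0=D[0][0]
    for wr in(.1,.3,1):
      for lam in(.01,.05):
        a=run(q0,[(0,0,4,7)]*12,wr=wr,lam=lam); b=run(a,[(1,2,4,6)]*2+[(1,2,4,0)]*4,wr=wr,lam=lam)
        c=run(D[5][0],[(1,-4,-.5,2)]*6+[(1.2,-4,-.5,2)]*4+[(1.2,-4,-.5,0)]*2,wr=wr,lam=lam)
        print(wr,lam,a,b,c)
    for d in (1,2,6):print(D[d][0])
E
python3 sim.py
```

```text
0.1 0.01 [-1.306  0.262  0.218  0.752 -0.123  1.85   1.433] [-1.191  0.453  0.539  0.14  -0.603  1.677  1.6  ] [-1.434 -0.29   1.126  1.142 -0.311  1.85   2.551]
0.1 0.05 [-1.091  0.269 -0.131  0.737 -0.013  1.85   1.368] [-1.101  0.439 -0.076  0.14  -0.094  1.668  1.548] [-1.431 -0.29   1.121  1.142 -0.308  1.85   2.548]
0.3 0.01 [-1.331  0.258  0.233  0.825 -0.108  1.85   1.436] [-1.214  0.447  0.32   0.226 -0.344  1.85   1.61 ] [-1.443 -0.29   1.131  1.147 -0.309  1.85   2.55 ]
0.3 0.05 [-1.282  0.258  0.16   0.822 -0.089  1.85   1.422] [-1.186  0.447  0.185  0.23  -0.241  1.85   1.596] [-1.443 -0.29   1.13   1.147 -0.309  1.85   2.55 ]
1 0.01 [-1.342  0.257  0.211  0.97  -0.07   1.85   1.429] [-1.306  0.334  0.211  0.747 -0.115  1.85   1.639] [-1.462 -0.29   1.14   1.156 -0.304  1.85   2.547]
1 0.05 [-1.397  0.266  0.297  0.979 -0.093  1.85   1.45 ] [-1.318  0.357  0.238  0.782 -0.117  1.85   1.655] [-1.462 -0.29   1.14   1.156 -0.304  1.85   2.547]
[-1.415, 0.295, 0.339, 0.931, -0.107, 1.853, 1.345]
[-1.313, 0.384, 0.268, 0.635, -0.144, 1.852, 1.537]
[-1.481, -0.293, 1.141, 1.132, -0.308, 1.853, 2.531]
```

```bash
cat > plan.py <<'E'
from sim import *
import sys
np.set_printoptions(precision=2,suppress=True)
K=dict(wr=.6,lam=.02,it=4)
def seg(q,rows,lab):
    q=run(q,rows,**K);p,R=FK(q)
    print(lab,"q",q,"p",p.round(0),"z",R[:,2],"yaz",np.degrees(np.arctan2(R[1,1],R[0,1])).round(0),"tilt",np.degrees(np.arccos(-R[2,2])).round(1),"wrist",pts(q)[2].round(0));return q
def move(q,n,tgt,yaw):
    p,_=FK(q);d=(np.array(tgt)-p)/10/n;return [tuple(d)+(yaw/n,)]*n
if __name__=="__main__":
  for al in(-30,0,30):
    print("ALPHA",al)
    q=np.array(D[7][0]);a=np.radians(al);u=np.array([np.cos(a),np.sin(a),0])
    Y0=al-90-169.6; n=int(np.ceil(-Y0/7.1))
    q=seg(q,move(q,n,500*u+[0,0,600],Y0),"A%d"%n)
    for k in range(3):
        q=seg(q,move(q,8,(560+60*k)*u+[0,0,680+60*k],0),"B")
    m=int(np.ceil((81.6-al)/7.1))
    q=seg(q,move(q,5,np.array([480,0,650]),0),"C")
    q=seg(q,move(q,m,np.array([470,-20,550]),81.6-al),"C")
    q=seg(q,move(q,6,[470,-20,370],0),"D")
E
python3 plan.py
```

```text
ALPHA -30
A41 q [-0.29  0.45  1.01  1.3   0.01  1.85 -1.28] p [ 417. -304.  459.] z [-0.43 -0.12 -0.89] yaz -112.0 tilt 26.7 wrist [ 572. -260.  779.]
B q [-0.58  0.46  1.44  1.18 -0.04  1.85 -1.14] p [ 433. -294.  572.] z [-0.28 -0.3  -0.91] yaz -111.0 tilt 24.3 wrist [ 533. -186.  899.]
B q [-0.45  0.44  1.28  0.94  0.02  1.85 -1.17] p [ 495. -320.  654.] z [-0.14 -0.44 -0.88] yaz -111.0 tilt 27.9 wrist [ 547. -161.  971.]
B q [-0.3   0.51  1.25  0.71 -0.07  1.85 -1.12] p [ 546. -349.  714.] z [-0.04 -0.54 -0.84] yaz -111.0 tilt 32.6 wrist [ 561. -157. 1015.]
C q [-1.    0.19  0.84  1.22  0.43  1.85 -1.92] p [520. -54. 606.] z [ 0.01 -0.53 -0.85] yaz -110.0 tilt 32.3 wrist [517. 137. 909.]
C q [-0.42 -0.29  0.33  1.69 -0.05  1.2  -0.01] p [496.  -5. 555.] z [ 0.49  0.18 -0.86] yaz 1.0 tilt 31.2 wrist [322. -68. 861.]
D q [-0.18 -0.28  0.23  2.11 -0.2   0.81  0.22] p [470. -20. 370.] z [ 0.49  0.18 -0.86] yaz 1.0 tilt 31.2 wrist [296. -84. 676.]
ALPHA 0
A37 q [-0.78  0.45  1.04  1.35 -0.01  1.85 -1.24] p [493. -75. 445.] z [-0.36 -0.28 -0.89] yaz -84.0 tilt 27.2 wrist [622.  24. 764
[... 1029 characters left out ...]
az -51.0 tilt 22.7 wrist [430. 360. 892.]
B q [-1.51  0.42  1.25  0.93  0.02  1.85 -1.19] p [521. 273. 660.] z [ 0.32 -0.32 -0.89] yaz -51.0 tilt 26.9 wrist [406. 387. 979.]
B q [-1.33  0.49  1.21  0.7  -0.07  1.85 -1.13] p [576. 300. 714.] z [ 0.44 -0.28 -0.85] yaz -51.0 tilt 31.5 wrist [ 418.  400. 1020.]
C q [-1.57 -0.21  0.87  1.29  0.68  1.78 -1.34] p [517.  19. 674.] z [ 0.4  -0.29 -0.87] yaz -51.0 tilt 29.8 wrist [374. 124. 984.]
C q [-0.63 -0.29  0.42  1.65  0.11  1.26 -0.18] p [499.  -2. 561.] z [ 0.46  0.1  -0.88] yaz 0.0 tilt 28.3 wrist [334. -39. 876.]
D q [-0.29 -0.28  0.24  2.09 -0.02  0.84  0.  ] p [470. -20. 370.] z [ 0.46  0.1  -0.88] yaz 0.0 tilt 28.3 wrist [305. -57. 686.]
```

Call:
drive_tool(
  deltas=[
    [8.7,0.1,-0.8,-0.66,2],
    [8.7,0.1,-0.8,-0.66,2],
    [8.7,0.1,-0.8,-0.66,2],
    [8.7,0.1,-0.8,-0.66,2],
    [8.7,0.1,-0.8,-0.66,2],
    [8.7,0.1,-0.8,-0.66,2],
    [8.7,0.1,-0.8,-0.66,2],
    [8.7,0.1,-0.8,-0.66,2],
  ],
)

```text
time: 7.15
position: [446.0, 57.8, 569.5]
ee_rot: [-0.667, 0.7, 0.214, 0.137]
ft_force: [-0.8, 0.8, -0.2]
grip_width: 86.7
grasp_force: 0.0
```

Call:
drive_tool(
  deltas=[
    [8.7,-1.87,0.74,0.1,-7],
    [8.7,-1.87,0.74,0.1,-7],
    [8.7,-1.87,0.74,0.1,-7],
    [8.7,-1.87,0.74,0.1,-7],
    [8.7,-1.87,0.74,0.1,-7],
    [8.7,-1.87,0.74,0.1,-7],
    [8.7,-1.87,0.74,0.1,-7],
    [8.7,-1.87,0.74,0.1,-7],
  ],
)

```text
time: 7.82
position: [372.5, 78.9, 582.8]
ee_rot: [-0.495, 0.829, 0.178, 0.19]
ft_force: [-0.6, -0.8, 0.9]
grip_width: 86.8
grasp_force: 0.0
```

```bash
python3 st.py
```

```text
7.8167 q [-0.495 -0.289  0.434  1.61  -0.374  1.603  2.534] p [372.532  78.872 582.778] z [ 0.139  0.484 -0.864] y [-0.889  0.446  0.107] F [-0.551 -0.835  0.904] w 86.77818168434965 0.0
stand tcp [-79.781 154.456 582.778] grasp [-89.26  155.732 599.195] z [ 0.499 -0.067 -0.864] y [0.312 0.944 0.107]
```

```bash
sed -i 's/time()-t0<480/time()-t0<200/; s/q0=np.array(\[.*\]);q0/import json;q0=np.array(json.load(open("q0.json")));q0/' cem.py
sed -i 's/            c+=.002\*max(0,470-p\[2\])/            m_=np.minimum(q-lo,hi-q);m_[5]=q[5]-lo[5];c+=.006*(m_<.03).sum()+.002*max(0,470-p[2])/' cem.py
cat > q0.json <<'E'
[-0.495,-0.289,0.434,1.61,-0.374,1.603,2.534]
E
timeout 560 python3 cem.py 8
```

```text
1.1801831229341735
[-3.76  1.52  0.59 -4.42] [ 0.06 -0.29 -0.25  1.24 -0.44  1.85  1.6 ] [286. 186. 734.] [ 0.21  0.39 -0.9 ] [-0.43  0.86  0.28]
[-1.57 -1.08 -1.81 -3.66] [ 0.06 -0.29 -0.22  1.34 -0.28  1.82  1.22] [313. 123. 679.] [ 0.21  0.24 -0.95] [0.05 0.96 0.26]
[ 1.95  2.06 -0.12 -1.71] [-0.09  0.08 -0.63  1.06  0.08  1.69  0.57] [469. 288. 670.] [ 0.26  0.19 -0.95] [0.28 0.92 0.26]
[ 0.89  0.61 -0.85 -1.05] [-0.2   0.21 -0.63  1.09  0.23  1.57  0.34] [540. 337. 602.] [ 0.29  0.15 -0.95] [0.41 0.87 0.26]
[-3.66 -0.41  0.21 -2.3 ] [-0.22 -0.24 -0.72  1.41  0.07  1.69 -0.14] [248. 304. 619.] [ 0.32  0.05 -0.95] [0.66 0.7  0.26]
[-2.08  3.46  0.74 -7.  ] [ 0.86 -0.29 -1.47  1.13 -0.21  1.85 -0.92] [258. 374. 648.] [ 0.2   0.04 -0.98] [ 0.96 -0.21  0.18]
[ 1.23  3.37  1.98 -5.24] [ 1.78 -0.29 -1.47  0.82 -0.75  1.85 -1.02] [483. 236. 798.] [ 0.42  0.31 -0.85] [ 0.63 -0.78  0.02]
[-0.51 -2.75 -3.    4.93] [ 1.35  0.02 -1.06  1.46 -0.54  1.69  0.04] [443.  16. 558.] [ 0.12  0.51 -0.85] [ 0.98 -0.2   0.02]
```

```bash
cat > plan2.py <<'E'
from fast import *
import itertools,json
from multiprocessing import Pool
np.set_printoptions(precision=2,suppress=True)
P=np.load("P.npy");az=np.degrees(P[2]);h=np.array([np.cos(P[2]),np.sin(P[2]),0]);sy=np.array([-h[1],h[0],0])
T=np.radians(35);zt=h*np.sin(T)-np.array([0,0,np.cos(T)]);Rg=np.stack([np.cross(-sy,zt),-sy,zt],1)
q0=np.clip(np.array(json.load(open("q0.json"))),lo,hi)
def mv(q,tgt,yaw,L):
    p=fkj(q)[0];d=(np.array(tgt)-p)/10;n=max(1,int(np.ceil(max(np.linalg.norm(d)/4,abs(yaw)/7,1e-6))))
    for _ in range(n):q=row(q,np.append(d/n,yaw/n))
    L.append((n,np.round(np.append(d/n,yaw/n),2),q.round(2),fkj(q)[0].round(0),fkj(q)[1][:,2].round(2)));return q
def yaz(q):
    R=fkj(q)[1];return np.degrees(np.arctan2(R[1,1],R[0,1]))
def ev(pr):
    be,r0,z0,al,r1,z1,r2,z2=pr;L=[];q=q0
    b=np.radians(be);u=np.array([np.cos(al:=np.radians(al)),np.sin(al),0]);ub=np.array([np.cos(b),np.sin(b),0])
    ty=np.degrees(al)-90;d=(ty-yaz(q))%360-360
    q=mv(q,r0*ub+[0,0,z0],d,L)
    q=mv(q,r1*u+[0,0,z1],(ty-yaz(q)+180)%360-180,L)
    q=mv(q,r2*u+[0,0,z2],0,L)
    q=mv(q,(r2-120)*u+[0,0,z2-40],0,L)
    q=mv(q,[470,-20,520],(az-90-yaz(q)+180)%360-180,L)
    q=mv(q,[470,-20,420],(az-90-yaz(q)+180)%360-180,L)
    p,R,_,o=fkj(q);e=np.linalg.norm(rotvec(Rg@R.T));m=np.minimum(q-lo,hi-q)
    n=sum(l[0] for l in L)
    return 3*e+.01*np.linalg.norm(p-[470,-20,420])+.004*n+2*np.maximum(0,.15-m).sum(),L
def f(pr):
    try:return ev(pr)[0]
    except Exception:return 99
if __name__=="__main__":
    rng=np.random.default_rng(0);lo_=np.array([-60,380,480,-60,450,550,600,700]);hi_=np.array([70,600,700,80,650,750,760,900])
    with Pool() as po:
        X=lo_+(hi_-lo_)*rng.random((1200,8))
        for g in range(9):
            C=np.array(po.map(f,X,chunksize=20));i=C.argsort();El=X[i[:40]];print(C[i[0]])
            b=X[i[0]];X=np.vstack([b,El[rng.integers(0,40,400)]+El.std(0)*.6*rng.standard_normal((400,8))])
    print(b.round(0));c,L=ev(b)
    for l in L:print(*l)
E
timeout 500 python3 plan2.py
```

```text
0.5247268689157765
0.40451642269964144
0.32727084367398895
0.3046542735467078
0.3046542735467078
0.29748594701638237
0.2953545841191235
0.2953545841191235
0.2953545841191235
[ 73. 532. 469.  52. 614. 558. 773. 846.]
28 [-0.78  1.53 -0.41 -6.84] [ 0.68 -0.29 -1.47  1.51 -0.01  1.83 -1.36] [214. 275. 502.] [ 0.07 -0.31 -0.95]
7 [ 2.36  2.97  0.81 -0.74] [ 1.66 -0.29 -1.47  1.23 -0.37  1.85 -0.62] [434. 119. 600.] [ 0.08  0.05 -1.  ]
14 [0.31 3.49 1.75 0.  ] [ 1.64 -0.29 -1.47  0.89 -0.78  1.85 -0.92] [445. 302. 774.] [ 0.31  0.4  -0.86]
6 [-0.69  3.52  0.54  0.  ] [ 1.11 -0.29 -1.47  0.95 -0.55  1.61 -1.3 ] [354. 465. 769.] [ 0.36  0.45 -0.82]
14 [ 0.83 -3.46 -1.78  2.14] [ 0.77  0.1  -0.43  1.48 -0.56  1.68  0.15] [470. -20. 520.] [ 0.09  0.57 -0.82]
3 [-0.   -0.   -3.34 -0.  ] [ 0.77  0.12 -0.44  1.68 -0.55  1.49  0.27] [470. -20. 420.] [ 0.09  0.57 -0.82]
```

Call:
drive_tool(
  deltas=[
    [8.7,-0.8,1.5,-0.4,-6.84],
    [8.7,-0.8,1.5,-0.4,-6.84],
    [8.7,-0.8,1.5,-0.4,-6.84],
    [8.7,-0.8,1.5,-0.4,-6.84],
    [8.7,-0.8,1.5,-0.4,-6.84],
    [8.7,-0.8,1.5,-0.4,-6.84],
    [8.7,-0.8,1.5,-0.4,-6.84],
    [8.7,-0.8,1.5,-0.4,-6.84],
    [8.7,-0.8,1.5,-0.4,-6.84],
    [8.7,-0.8,1.5,-0.4,-6.84],
    [8.7,-0.8,1.5,-0.4,-6.84],
    [8.7,-0.8,1.5,-0.4,-6.84],
  ],
)

```text
time: 8.82
position: [399.1, 135.0, 564.4]
ee_rot: [-0.268, 0.931, 0.141, 0.206]
ft_force: [0.5, -0.2, -0.9]
grip_width: 87.2
grasp_force: 0.0
```

```bash
python3 st.py; python3 - <<'E'
from fast import *; import json
from h import status
q=np.clip(np.array(json.load(open("q0.json"))),lo,hi)
for _ in range(12): q=row(q,[-.8,1.5,-.4,-6.84])
print("sim",q.round(2),fkj(q)[0].round(0))
json.dump(status.observe()["joints"].tolist(),open("q0.json","w"))
E
timeout 300 python3 plan2.py
```

```text
8.8167 q [ 0.073 -0.293 -0.158  1.675 -0.403  1.399  2.042] p [399.103 134.992 564.442] z [ 0.307  0.372 -0.876] y [-0.556  0.817  0.151] F [ 0.481 -0.219 -0.855] w 87.19804708776196 0.0
stand tcp [-20.386 136.355 564.442] grasp [-28.223 141.102 581.087] z [ 0.413 -0.25  -0.876] y [0.727 0.67  0.151]
sim [ 0.19 -0.28 -0.78  1.61  0.04  1.33  0.65] [386. 249. 550.]
0.4662500914455539
0.3910377478876441
0.278683644078647
0.278683644078647
0.278683644078647
0.278683644078647
0.278683644078647
0.278683644078647
0.278683644078647
[ 98. 548. 627.  51. 722. 620. 727. 847.]
24 [-1.98  1.7   0.27 -6.78] [ 0.36 -0.29 -1.47  1.46 -0.07  1.85 -1.7 ] [ 96. 348. 515.] [ 0.13 -0.22 -0.97]
11 [ 3.22  1.97  0.96 -0.44] [ 1.89 -0.29 -1.47  1.15 -0.61  1.85 -0.49] [483. 102. 649.] [ 0.21  0.23 -0.95]
13 [-0.23  3.59  1.52  0.  ] [ 1.48 -0.29 -1.47  0.79 -0.75  1.85 -1.11] [389. 373. 813.] [ 0.33  0.43 -0.84]
3 [-0.36  3.4  -0.21  0.  ] [ 1.19 -0.29 -1.47  0.89 -0.6   1.67 -1.26] [356. 451. 787.] [ 0.35  0.45 -0.82]
14 [ 0.82 -3.36 -1.91  2.09] [ 0.83  0.11 -0.51  1.47 -0.55  1.68  0.14] [470. -20. 520.] [ 0.08  0.57 -0.82]
3 [-0.   -0.   -3.34 -0.  ] [ 0.83  0.13 -0.51  1.67 -0.54  1.49  0.26] [470. -20. 420.] [ 0.08  0.57 -0.82]
```

```bash
python3 - <<'E'
s=open("fast.py").read()
s=s.replace("lb=np.maximum(lo,q-spd);ub=np.minimum(hi,q+spd)","lb,ub=lo,hi;qi=q")
s=s.replace("        q=q+x\n    return q","        q=q+x\n    d=q-qi\n    return qi+d*min(1,(spd/np.maximum(np.abs(d),1e-9)).min())")
open("fast.py","w").write(s)
E
python3 - <<'E'
import fast; from fast import *
np.set_printoptions(precision=2,suppress=True)
def t(q,rows):
    q=np.clip(np.array(q),lo,hi)
    for r in rows:q=row(q,r)
    return q
for wr in(.3,.6,1):
  for lam in(.005,.02,.05,.1):
    fast.Wt[3:]=wr;fast.LAM=lam
    o=[]
    o.append(t([-0.495,-0.289,0.434,1.61,-0.374,1.603,2.534],[(-.8,1.5,-.4,-6.84)]*12)-[0.073,-0.293,-0.158,1.675,-0.403,1.399,2.042])
    o.append(t([-1.62,-.29,1.44,1.40,-.22,1.78,2.86],[(-1.87,.74,.1,-7)]*8)-[-0.495,-0.289,0.434,1.61,-0.374,1.603,2.534])
    o.append(t([-1.572,.145,.522,.8,-.111,1.611,1.512],[(1,-4,-.5,2)]*6+[(1.2,-4,-.5,2)]*4+[(1.2,-4,-.5,0)]*2)-[-1.481,-.293,1.141,1.132,-.308,1.853,2.531])
    o.append(t([-1.192,.411,-.013,1.596,.006,1.134,-.082],[(0,0,4,7)]*12)-[-1.415,.295,.339,.931,-.107,1.853,1.345])
    print(wr,lam,*[np.abs(x).max() for x in o])
E
```

```text
0.3 0.005 0.36051549001037575 0.013764540263525804 0.038113158320177254 0.34779911393461216
0.3 0.02 0.6608069908617908 0.014130129995807816 0.03827131001302009 0.0761927883847291
0.3 0.05 1.0185543844232425 0.062548606129607 0.04300821603723315 0.29824178074420454
0.3 0.1 1.398366528317427 0.3634860960566555 0.07263787421437984 0.48607768425446696
0.6 0.005 0.30922063284483237 0.013744659757619404 0.026196315781131352 0.31275177742484805
0.6 0.02 0.20388862288277898 0.013942456697644268 0.026267457451071285 0.023508398549007825
0.6 0.05 0.8671104281525892 0.030123872143242636 0.029001581865065962 0.13675871922856528
0.6 0.1 1.313267467930375 0.1942793412566184 0.05130258400829146 0.3895092923236773
1 0.005 0.18847662879855687 0.013739737232390414 0.02444875783991507 0.33917962762104215
1 0.02 0.20641547065594038 0.013896236209001933 0.02446173212051761 0.044280367036030555
1 0.05 0.8382793778468183 0.02455652618696469 0.025061806277646204 0.0834306744144821
1 0.1 1.2626060782435307 0.15439134695162782 0.04106770887423705 0.3340693304099849
```

```bash
sed -i 's/LAM=.02/LAM=.015/' fast.py; timeout 500 python3 plan2.py
```

```text
1.3641639106037935
1.1063808343636237
0.8767935490286467
0.5971576135590962
0.5971576135590962
0.5771115815217545
0.5399646129386361
0.5399646129386361
0.5399646129386361
[ 63. 383. 448. -27. 401. 598. 886. 955.]
35 [-0.65  0.59 -0.33 -6.9 ] [-1.96  0.38  1.41  1.53 -0.08  1.85 -1.15] [307. 277. 448.] [-0.11 -0.4  -0.91]
13 [ 0.38 -3.54  1.16 -6.37] [-0.76  0.27  1.29  1.5  -0.06  1.85 -1.46] [ 385. -175.  465.] [-0.33 -0.02 -0.94]
17 [ 2.37 -1.36  2.88  0.  ] [-0.08  0.31  0.69  0.48 -0.07  1.85 -1.53] [ 578. -280.  833.] [ 0.4  -0.38 -0.83]
4 [ 2.58 -1.77  2.06  0.  ] [ 0.17  0.45  0.91  0.34 -0.53  1.85 -1.5 ] [ 614. -360.  811.] [ 0.44 -0.32 -0.84]
17 [-0.85  2.   -1.71  6.66] [-0.38 -0.    0.76  1.55 -0.58  1.66  0.19] [473. -25. 527.] [ 0.14  0.53 -0.84]
3 [-0.09  0.17 -3.56  0.62] [-0.37  0.03  0.77  1.76 -0.6   1.49  0.36] [470. -20. 420.] [ 0.12  0.53 -0.84]
```

Call:
drive_tool(
  deltas=[
    [8.7,-0.65,0.6,-0.33,-6.9],
    [8.7,-0.65,0.6,-0.33,-6.9],
    [8.7,-0.65,0.6,-0.33,-6.9],
    [8.7,-0.65,0.6,-0.33,-6.9],
    [8.7,-0.65,0.6,-0.33,-6.9],
    [8.7,-0.65,0.6,-0.33,-6.9],
    [8.7,-0.65,0.6,-0.33,-6.9],
    [8.7,-0.65,0.6,-0.33,-6.9],
    [8.7,-0.65,0.6,-0.33,-6.9],
    [8.7,-0.65,0.6,-0.33,-6.9],
    [8.7,-0.65,0.6,-0.33,-6.9],
    [8.7,-0.65,0.6,-0.33,-6.9],
  ],
)

```text
time: 9.82
position: [371.9, 215.6, 533.8]
ee_rot: [0.336, 0.914, 0.004, 0.227]
ft_force: [-0.6, 0.6, -0.6]
grip_width: 87.0
grasp_force: 0.0
```

Call:
drive_tool(
  deltas=[
    [8.7,-0.65,0.6,-0.33,-6.9],
    [8.7,-0.65,0.6,-0.33,-6.9],
    [8.7,-0.65,0.6,-0.33,-6.9],
    [8.7,-0.65,0.6,-0.33,-6.9],
    [8.7,-0.65,0.6,-0.33,-6.9],
    [8.7,-0.65,0.6,-0.33,-6.9],
    [8.7,-0.65,0.6,-0.33,-6.9],
    [8.7,-0.65,0.6,-0.33,-6.9],
    [8.7,-0.65,0.6,-0.33,-6.9],
    [8.7,-0.65,0.6,-0.33,-6.9],
    [8.7,-0.65,0.6,-0.33,-6.9],
    [8.7,-0.65,0.6,-0.33,-6.9],
  ],
)

```text
time: 10.82
position: [338.2, 251.5, 502.8]
ee_rot: [0.659, 0.717, -0.086, 0.209]
ft_force: [0.7, -0.3, -0.1]
grip_width: 87.0
grasp_force: 0.0
```

```bash
python3 st.py; python3 - <<'E'
from fast import *; import json
from h import status
q=np.clip(np.array(json.load(open("q0.json"))),lo,hi)
for _ in range(24): q=row(q,[-.65,.6,-.33,-6.9])
print("sim",q.round(2),fkj(q)[0].round(0))
json.dump(status.observe()["joints"].tolist(),open("q0.json","w"))
E
sed -i 's/%360-360$/%360-360 if False else (ty-yaz(q)+180)%360-180/' plan2.py; timeout 300 python3 plan2.py
```

```text
10.8167 q [-1.17   0.04   0.104  1.514  0.376  1.848 -0.925] p [338.193 251.512 502.768] z [ 0.187 -0.399 -0.898] y [0.981 0.116 0.153] F [ 0.681 -0.256 -0.103] w 87.02044106225101 0.0
stand tcp [ 86.004 213.608 502.768] grasp [ 92.99  218.23  519.822] z [-0.368 -0.243 -0.898] y [ 0.258 -0.954  0.153]
sim [-0.85  0.06 -0.22  1.52  0.37  1.84 -1.01] [335. 251. 491.]
0.7489042891104054
0.7489042891104054
0.6347841453287417
0.6347841453287417
0.6095126966850113
0.5550509474535252
0.5550509474535252
0.5218861493943585
0.46931712766781497
[  44.  488.  542.  -61.  569.  446.  717. 1061.]
23 [ 0.07  0.37  0.17 -6.87] [-1.28  0.19  0.7   1.41 -0.22  1.84 -2.66] [350. 301. 470.] [-0.27 -0.06 -0.96]
21 [-0.37 -3.81 -0.11 -1.63] [-0.84 -0.29  1.44  1.51  0.4   1.85 -2.01] [ 200. -403.  482.] [-0.21  0.02 -0.98]
16 [ 0.9  -1.42  3.62  0.  ] [-0.93 -0.29  1.44  0.95  0.55  1.85 -1.81] [ 245. -525.  725.] [ 0.13 -0.36 -0.92]
8 [0.52 0.02 3.69 0.  ] [-1.1  -0.29  1.44  0.68  0.68  1.85 -1.77] [ 270. -537.  847.] [ 0.28 -0.51 -0.81]
21 [ 0.95  2.46 -1.56  6.71] [-0.45 -0.03  0.9   1.56 -0.59  1.68  0.15] [459. -48. 537.] [ 0.18  0.56 -0.81]
4 [ 0.26  0.71 -2.92  1.72] [-0.45  0.07  0.91  1.76 -0.65  1.54  0.41] [470. -20. 420.] [ 0.11  0.57 -0.81]
```

```bash
sed -i 's/lo_=np.array(.*/lo_=np.array([20,330,430,20,450,500,600,700]);hi_=np.array([100,600,700,110,700,800,900,1050])/' plan2.py
timeout 300 python3 plan2.py; sed -i 's/lo_=np.array(.*/lo_=np.array([-40,330,430,-50,450,500,600,700]);hi_=np.array([60,600,700,20,700,800,900,1050])/' plan2.py; timeout 200 python3 plan2.py
```

```text
0.47143259196380166
0.47143259196380166
0.37468551512181486
0.29034372546396486
0.28424003935828684
0.28424003935828684
0.28424003935828684
0.28424003935828684
0.28424003935828684
[102. 727. 758.  39. 465. 882. 924. 919.]
18 [-2.74  2.54  1.41 -3.19] [-2.72  0.24  1.32  1.12 -0.07  1.85 -2.06] [  6. 525. 624.] [ 0.18  0.09 -0.98]
13 [ 2.72 -1.77  1.99 -1.15] [-2.11  0.12  1.44  0.96 -0.07  1.85 -1.57] [376. 368. 729.] [ 0.27  0.16 -0.95]
12 [2.82 1.81 1.58 0.  ] [-0.9   0.49  0.6   0.27 -0.42  1.85 -1.58] [574. 468. 793.] [ 0.42  0.33 -0.85]
3 [1.6  1.38 2.86 0.  ] [-0.84  0.55  0.54  0.14 -0.42  1.85 -1.6 ] [592. 487. 802.] [ 0.45  0.36 -0.82]
15 [-0.82 -3.38 -1.88  2.89] [-0.73 -0.02  1.03  1.52 -0.6   1.67  0.04] [480.  23. 550.] [ 0.12  0.57 -0.81]
4 [-0.26 -1.08 -3.26  0.88] [-0.62  0.12  1.12  1.75 -0.68  1.59  0.44] [470. -20. 420.] [ 0.09  0.57 -0.81]
0.4745665565045032
0.4745665565045032
0.3426705162559489
0.33727443235572
0.310685070086161
0.310685070086161
0.29551479329047375
0.29551479329047375
0.28895057024559745
[  81.  557.  815.   14.  595.  635.  879. 1035.]
13 [-1.93  2.29  2.4  -6.38] [-1.53  0.19  0.64  1.4  -0.08  1.85 -1.51] [283. 363. 470.] [-0.13 -0.23 -0.96]
11 [ 2.68 -2.    1.5  -3.71] [-0.6   0.31  0.42  1.11 -0.09  1.85 -1.54] [555. 126. 514.] [-0.1  -0.06 -0.99]
16 [1.87 0.53 3.26 0.  ] [-0.48  0.45  0.37  0.48 -0.14  1.85 -1.55] [702. 170. 707.] [ 0.36  0.04 -0.93]
8 [0.44 0.15 3.59 0.  ] [-0.4   0.47  0.55  0.25 -0.38  1.85 -1.59] [713. 146. 818.] [ 0.56  0.11 -0.82]
11 [-2.21 -1.51 -2.71  6.44] [-0.25  0.04  0.62  1.46 -0.63  1.7   0.05] [494.  -5. 553.] [ 0.14  0.55 -0.82]
4 [-0.59 -0.38 -3.32  1.58] [-0.21  0.09  0.63  1.72 -0.62  1.55  0.36] [470. -20. 420.] [ 0.07  0.56 -0.82]
```

Call:
drive_tool(
  deltas=[
    [8.7,-1.93,2.29,2.4,-6.4],
    [8.7,-1.93,2.29,2.4,-6.4],
    [8.7,-1.93,2.29,2.4,-6.4],
    [8.7,-1.93,2.29,2.4,-6.4],
    [8.7,-1.93,2.29,2.4,-6.4],
    [8.7,-1.93,2.29,2.4,-6.4],
    [8.7,-1.93,2.29,2.4,-6.4],
    [8.7,-1.93,2.29,2.4,-6.4],
    [8.7,-1.93,2.29,2.4,-6.4],
    [8.7,-1.93,2.29,2.4,-6.4],
    [8.7,-1.93,2.29,2.4,-6.4],
    [8.7,-1.93,2.29,2.4,-6.4],
  ],
)

```text
time: 11.82
position: [135.9, 463.7, 472.8]
ee_rot: [0.649, 0.742, -0.068, 0.154]
ft_force: [-5.3, 3.2, -1.3]
grip_width: 87.1
grasp_force: 0.0
```

```bash
python3 st.py
```

```text
11.8167 q [-2.366  0.462  1.373  1.371 -0.17   1.853 -0.873] p [135.879 463.681 472.846] z [ 0.14  -0.3   -0.944] y [0.984 0.149 0.099] F [-5.335  3.171 -1.331] w 87.0798222516368 0.0
stand tcp [266.396 444.704 472.846] grasp [271.639 448.172 490.776] z [-0.276 -0.183 -0.944] y [ 0.291 -0.952  0.099]
```

Call:
drive_tool(
  deltas=[
    [8.7,2.68,-2.0,1.5,-4],
    [8.7,2.68,-2.0,1.5,-4],
    [8.7,2.68,-2.0,1.5,-4],
    [8.7,2.68,-2.0,1.5,-4],
    [8.7,2.68,-2.0,1.5,-4],
    [8.7,2.68,-2.0,1.5,-4],
    [8.7,2.68,-2.0,1.5,-4],
    [8.7,2.68,-2.0,1.5,-4],
    [8.7,2.68,-2.0,1.5,-4],
    [8.7,2.68,-2.0,1.5,-4],
    [8.7,2.68,-2.0,1.5,-4],
  ],
)

```text
time: 12.73
position: [461.1, 203.5, 539.4]
ee_rot: [0.891, 0.433, -0.059, 0.124]
ft_force: [-0.2, 0.5, -0.5]
grip_width: 86.7
grasp_force: 0.0
```

```bash
python3 st.py
```

```text
12.7333 q [-1.519  0.325  1.253  1.257 -0.043  1.853 -0.947] p [461.115 203.452 539.397] z [ 0.002 -0.273 -0.962] y [ 0.786 -0.595  0.17 ] F [-0.225  0.495 -0.451] w 86.74202491127683 0.0
stand tcp [ 56.387  84.991 539.397] grasp [ 61.504  85.782 557.678] z [-0.269 -0.042 -0.962] y [-0.474 -0.864  0.17 ]
```

```bash
cat > cal.py <<'E'
import fast; from fast import *
np.set_printoptions(precision=2,suppress=True)
TR=[([-0.495,-0.289,0.434,1.61,-0.374,1.603,2.534],[(-.8,1.5,-.4,-6.84)]*12,[0.073,-0.293,-0.158,1.675,-0.403,1.399,2.042]),
([-1.62,-.29,1.44,1.40,-.22,1.78,2.86],[(-1.87,.74,.1,-7)]*8,[-0.495,-0.289,0.434,1.61,-0.374,1.603,2.534]),
([-1.572,.145,.522,.8,-.111,1.611,1.512],[(1,-4,-.5,2)]*6+[(1.2,-4,-.5,2)]*4+[(1.2,-4,-.5,0)]*2,[-1.481,-.293,1.141,1.132,-.308,1.853,2.531]),
([-1.192,.411,-.013,1.596,.006,1.134,-.082],[(0,0,4,7)]*12,[-1.415,.295,.339,.931,-.107,1.853,1.345]),
([0.073,-0.293,-0.158,1.675,-0.403,1.399,2.042],[(-.65,.6,-.33,-6.9)]*24,[-1.17,.04,.104,1.514,.376,1.848,-.925]),
([-1.17,.04,.104,1.514,.376,1.848,-.925],[(-1.93,2.29,2.4,-6.4)]*12,[-2.366,.462,1.373,1.371,-.17,1.853,-.873]),
([-2.366,.462,1.373,1.371,-.17,1.853,-.873],[(2.68,-2,1.5,-4)]*11,[-1.519,.325,1.253,1.257,-.043,1.853,-.947]),
([-1.271,-.293,1.228,1.503,-.314,1.65,2.857],[(.1,-.8,-.66,2)]*8,[-1.62,-.29,1.44,1.40,-.22,1.78,2.86])]
def t(q,rows,it):
    q=np.clip(np.array(q),lo,hi)
    for r in rows:q=row(q,r,it)
    return q
if __name__=="__main__":
  for it in(1,3,8,20):
    for wr in(.1,.3,.6,1):
      for lam in(.005,.015,.05,.1):
        fast.Wt[3:]=wr;fast.LAM=lam
        e=np.array([np.abs(t(a,r,it)-b).max() for a,r,b in TR]); print(it,wr,lam,e,e.sum())
E
python3 cal.py | sort -k 12 | awk '{print $NF,$0}' | sort -n | head -12
```

```text
1.2803984702361713 1 1 0.015 [0.1  0.1  0.14 0.14 0.29 0.33 0.14 0.05] 1.2803984702361713
1.4529761305732427 3 0.6 0.015 [0.27 0.01 0.03 0.11 0.33 0.53 0.17 0.01] 1.4529761305732427
1.592550115282841 8 1 0.015 [0.82 0.01 0.02 0.12 0.12 0.31 0.13 0.05] 1.592550115282841
1.6164026531034836 1 0.6 0.015 [0.25 0.1  0.14 0.1  0.32 0.51 0.19 0.  ] 1.6164026531034836
1.6500368324547754 8 0.6 0.015 [0.9  0.01 0.03 0.04 0.1  0.41 0.15 0.01] 1.6500368324547754
1.6764886156665328 20 0.6 0.015 [0.9  0.01 0.03 0.02 0.09 0.46 0.15 0.01] 1.6764886156665328
1.6812699784249014 3 0.3 0.015 [0.2  0.01 0.04 0.07 0.45 0.58 0.25 0.08] 1.6812699784249014
1.686622973630116 20 1 0.015 [0.76 0.01 0.02 0.08 0.11 0.51 0.14 0.05] 1.686622973630116
1.6871267649025765 20 0.6 0.05 [0.74 0.01 0.03 0.02 0.12 0.64 0.12 0.01] 1.6871267649025765
1.82842141749227 8 1 0.05 [0.75 0.01 0.02 0.05 0.11 0.76 0.07 0.05] 1.82842141749227
1.9263734652112117 20 1 0.05 [0.74 0.01 0.02 0.05 0.14 0.84 0.07 0.05] 1.9263734652112117
1.936573321472075 20 1 0.1 [0.78 0.01 0.02 0.05 0.24 0.7  0.07 0.05] 1.936573321472075
```

```bash
sed -i 's/^WR=.6/WR=.8/' fast.py
python3 - <<'E'
s=open("plan2.py").read()
s=s.replace("np.linalg.norm(d)/4,abs(yaw)/7","np.linalg.norm(d)/3,abs(yaw)/5")
s=s.replace("    for _ in range(n):q=row(q,np.append(d/n,yaw/n))","""    for _ in range(n):
        q=row(q,np.append(d/n,yaw/n));m=np.minimum(q-lo,hi-q);m[5]=1
        PEN[0]+=.01*((m<.03).sum()+(abs(q[1])<.1))""")
s=s.replace("def ev(pr):","PEN=[0]\ndef ev(pr):\n    PEN[0]=0").replace("return 3*e+","return PEN[0]+3*e+")
s=s.replace("lo_=np.array([-40,330,430,-50,","lo_=np.array([-60,330,460,-60,").replace("hi_=np.array([60,600,700,20,","hi_=np.array([70,650,700,60,")
open("plan2.py","w").write(s)
import json;from h import status
json.dump(status.observe()["joints"].tolist(),open("q0.json","w"))
E
timeout 400 python3 plan2.py
```

```text
0.9441736235246312
0.8566646466587322
0.6698109802142059
0.6698109802142059
0.6362457277718152
0.6317087111430422
0.5071102429463049
0.4904162294369887
0.4597227391359916
[ 46. 712. 488.  15. 828. 861. 931. 970.]
11 [ 0.3   2.79 -0.47 -3.41] [-1.06  0.6   0.35  0.93 -0.11  1.85 -2.08] [474. 480. 412.] [-0.08 -0.2  -0.98]
21 [ 1.54 -1.25  2.14  0.  ] [-0.6   0.44  0.47  0.7  -0.09  1.85 -1.52] [671. 165. 627.] [ 0.21 -0.07 -0.97]
14 [1.62 0.58 2.45 0.  ] [-0.48  0.52  0.82  0.31 -0.56  1.85 -1.53] [733. 158. 767.] [ 0.49  0.09 -0.87]
6 [0.82 0.94 2.71 0.  ] [-0.41  0.58  0.71  0.14 -0.55  1.85 -1.62] [753. 186. 791.] [ 0.56  0.11 -0.82]
15 [-1.89 -1.37 -1.81  4.72] [-0.44  0.04  0.82  1.49 -0.63  1.7   0.09] [491.  -3. 546.] [ 0.13  0.56 -0.82]
5 [-0.42 -0.34 -2.51  0.95] [-0.39  0.08  0.84  1.74 -0.64  1.56  0.38] [470. -20. 420.] [ 0.09  0.56 -0.82]
```

Call:
drive_tool(
  deltas=[
    [8.7,0.3,2.8,-0.4,-3.4],
    [8.7,0.3,2.8,-0.4,-3.4],
    [8.7,0.3,2.8,-0.4,-3.4],
    [8.7,0.3,2.8,-0.4,-3.4],
    [8.7,0.3,2.8,-0.4,-3.4],
    [8.7,0.3,2.8,-0.4,-3.4],
    [8.7,0.3,2.8,-0.4,-3.4],
    [8.7,0.3,2.8,-0.4,-3.4],
    [8.7,0.3,2.8,-0.4,-3.4],
    [8.7,0.3,2.8,-0.4,-3.4],
    [8.7,0.3,2.8,-0.4,-3.4],
  ],
)

```text
time: 13.65
position: [476.9, 486.0, 421.0]
ee_rot: [0.986, 0.129, -0.048, 0.09]
ft_force: [1.0, 0.1, 0.4]
grip_width: 87.3
grasp_force: 0.0
```

```bash
python3 st.py
```

```text
13.65 q [-1.062  0.598  0.349  0.902 -0.108  1.853 -2.083] p [476.907 486.037 420.956] z [-0.071 -0.189 -0.979] y [ 0.263 -0.951  0.165] F [1.024 0.067 0.448] w 87.28296173668396 0.0
stand tcp [338.253 110.584 420.956] grasp [342.009 109.768 439.563] z [-0.198  0.043 -0.979] y [-0.902 -0.399  0.165]
```

Matches the prediction. Next segment: up, out and over.

Call:
drive_tool(
  deltas=[
    [8.7,1.5,-1.25,2.1,0],
    [8.7,1.5,-1.25,2.1,0],
    [8.7,1.5,-1.25,2.1,0],
    [8.7,1.5,-1.25,2.1,0],
    [8.7,1.5,-1.25,2.1,0],
    [8.7,1.5,-1.25,2.1,0],
    [8.7,1.5,-1.25,2.1,0],
    [8.7,1.5,-1.25,2.1,0],
    [8.7,1.5,-1.25,2.1,0],
    [8.7,1.5,-1.25,2.1,0],
  ],
)

```text
time: 14.48
position: [590.9, 320.7, 532.6]
ee_rot: [0.989, 0.135, 0.021, 0.057]
ft_force: [0.9, -0.1, -0.0]
grip_width: 87.0
grasp_force: 0.0
```

Call:
drive_tool(
  deltas=[
    [8.7,1.5,-1.25,2.1,0],
    [8.7,1.5,-1.25,2.1,0],
    [8.7,1.5,-1.25,2.1,0],
    [8.7,1.5,-1.25,2.1,0],
    [8.7,1.5,-1.25,2.1,0],
    [8.7,1.5,-1.25,2.1,0],
    [8.7,1.5,-1.25,2.1,0],
    [8.7,1.5,-1.25,2.1,0],
    [8.7,1.5,-1.25,2.1,0],
    [8.7,1.5,-1.25,2.1,0],
    [8.7,1.5,-1.25,2.1,0],
  ],
)

```text
time: 15.4
position: [702.7, 152.6, 633.4]
ee_rot: [0.982, 0.14, 0.117, 0.042]
ft_force: [-0.0, -0.9, -0.6]
grip_width: 87.1
grasp_force: 0.0
```

```bash
python3 st.py;  python3 - <<'E'
import json;from h import status
json.dump(status.observe()["joints"].tolist(),open("q0.json","w"))
E
cat > plan3.py <<'E'
from plan2 import *
def ev3(pr):
    al,r2,z2,yw,x,y=pr;L=[];q=q0;PEN[0]=0
    u=np.array([np.cos(al:=np.radians(al)),np.sin(al),0])
    q=mv(q,r2*u+[0,0,z2],yw,L);q=mv(q,[x,y,700],(az-90-yaz(q)+180)%360-180,L)
    q=mv(q,[470,-20,520],(az-90-yaz(q)+180)%360-180,L)
    q=mv(q,[470,-20,420],(az-90-yaz(q)+180)%360-180,L)
    p,R,_,o=fkj(q);e=np.linalg.norm(rotvec(Rg@R.T));m=np.minimum(q-lo,hi-q);m[5]+=.3
    return PEN[0]+3*e+.01*np.linalg.norm(p-[470,-20,420])+.004*sum(l[0] for l in L)+2*np.maximum(0,.15-m).sum(),L
def f3(p):
    try:return ev3(p)[0]
    except Exception:return 99
if __name__=="__main__":
    rng=np.random.default_rng(0);a_=np.array([-20,700,750,-30,420,-80]);b_=np.array([45,1000,1050,30,620,120])
    with Pool() as po:
        X=a_+(b_-a_)*rng.random((1000,6))
        for g in range(8):
            C=np.array(po.map(f3,X,chunksize=20));i=C.argsort();El=X[i[:30]];b=X[i[0]]
            X=np.vstack([b,El[rng.integers(0,30,300)]+El.std(0)*.6*rng.standard_normal((300,6))])
    print(C.min(),b.round(0))
    for l in ev3(b)[1]:print(*l)
E
timeout 200 python3 plan3.py
```

```text
15.4 q [-0.531  0.485  0.478  0.608 -0.142  1.853 -1.471] p [702.725 152.646 633.449] z [ 0.241 -0.05  -0.969] y [ 0.265 -0.957  0.115] F [-0.015 -0.853 -0.607] w 87.11181284865293 0.0
stand tcp [  41.364 -161.445  633.449] grasp [  41.633 -156.77   651.863] z [-0.014 -0.246 -0.969] y [-0.908 -0.402  0.115]
0.1937197163722073 [  15.  937. 1092.  -13.  791.   42.]
17 [ 1.19  0.5   2.69 -0.75] [-0.36  0.58  0.65  0.18 -0.47  1.85 -1.72] [767. 136. 770.] [ 0.53  0.06 -0.85]
16 [ 0.15 -0.59 -0.44  4.98] [ 0.35  0.65 -0.73  0.52 -0.15  1.85 -0.45] [734.  63. 619.] [ 0.1   0.56 -0.82]
10 [-2.64 -0.83 -0.99  0.19] [ 1.09  0.14 -0.82  1.46 -0.5   1.65  0.1 ] [470. -20. 520.] [ 0.08  0.57 -0.82]
4 [ 0.  -0.  -2.5  0. ] [ 1.1   0.17 -0.82  1.66 -0.48  1.46  0.2 ] [470. -20. 420.] [ 0.08  0.57 -0.82]
```

Call:
drive_tool(
  deltas=[
    [8.7,1.2,0.5,2.7,-0.75],
    [8.7,1.2,0.5,2.7,-0.75],
    [8.7,1.2,0.5,2.7,-0.75],
    [8.7,1.2,0.5,2.7,-0.75],
    [8.7,1.2,0.5,2.7,-0.75],
    [8.7,1.2,0.5,2.7,-0.75],
    [8.7,1.2,0.5,2.7,-0.75],
    [8.7,1.2,0.5,2.7,-0.75],
    [8.7,1.2,0.5,2.7,-0.75],
  ],
)

```text
time: 16.15
position: [735.4, 169.4, 723.3]
ee_rot: [0.97, 0.086, 0.222, 0.044]
ft_force: [0.1, -0.8, 0.6]
grip_width: 86.8
grasp_force: 0.0
```

Call:
drive_tool(
  deltas=[
    [8.7,1.2,0.5,2.7,-0.75],
    [8.7,1.2,0.5,2.7,-0.75],
    [8.7,1.2,0.5,2.7,-0.75],
    [8.7,1.2,0.5,2.7,-0.75],
    [8.7,1.2,0.5,2.7,-0.75],
    [8.7,1.2,0.5,2.7,-0.75],
    [8.7,1.2,0.5,2.7,-0.75],
    [8.7,1.2,0.5,2.7,-0.75],
  ],
)

```text
time: 16.82
position: [751.7, 177.5, 795.6]
ee_rot: [0.949, 0.042, 0.309, 0.048]
ft_force: [0.5, -1.0, 0.9]
grip_width: 86.8
grasp_force: 0.0
```

```bash
python3 st.py;  python3 - <<'E'
import json;from h import status
json.dump(status.observe()["joints"].tolist(),open("q0.json","w"))
E
sed -e 's/    q=mv(q,r2\*u+\[0,0,z2\],yw,L);q=mv(q,\[x,y,700\]/    q=mv(q,[x,y,z2]/' -e 's/a_=np.array.*/a_=np.array([0,0,560,0,420,-80]);b_=np.array([1,1,800,1,900,150])/' plan3.py > plan4.py
timeout 200 python3 plan4.py
```

```text
16.8167 q [-0.513  0.587  0.828  0.145 -0.419  1.853 -1.67 ] p [751.712 177.47  795.561] z [ 0.59  -0.064 -0.805] y [ 0.051 -0.992  0.116] F [ 0.503 -0.968  0.852] w 86.76635810891177 0.0
stand tcp [  73.067 -206.288  795.561] grasp [  72.639 -195.011  810.847] z [ 0.023 -0.594 -0.805] y [-0.974 -0.195  0.116]
0.38335648100312736 [  -0.    1.  720.    1.  625. -159.]
16 [-0.8  -2.1  -0.48  4.92] [ 0.42  0.42 -0.28  0.61 -0.44  1.85 -0.46] [670. -60. 704.] [ 0.3   0.46 -0.83]
10 [-2.    0.4  -1.84  1.93] [ 0.68  0.05 -0.33  1.51 -0.57  1.64  0.2 ] [470. -20. 520.] [ 0.13  0.54 -0.83]
4 [ 0.  -0.  -2.5  0. ] [ 0.68  0.07 -0.33  1.72 -0.57  1.45  0.32] [470. -20. 420.] [ 0.13  0.54 -0.83]
```

Call:
drive_tool(
  deltas=[
    [8.7,-0.8,-2.1,-0.5,5],
    [8.7,-0.8,-2.1,-0.5,5],
    [8.7,-0.8,-2.1,-0.5,5],
    [8.7,-0.8,-2.1,-0.5,5],
    [8.7,-0.8,-2.1,-0.5,5],
    [8.7,-0.8,-2.1,-0.5,5],
    [8.7,-0.8,-2.1,-0.5,5],
    [8.7,-0.8,-2.1,-0.5,5],
  ],
)

```text
time: 17.48
position: [689.8, 17.0, 760.9]
ee_rot: [0.882, 0.353, 0.308, -0.056]
ft_force: [1.1, 0.2, -0.2]
grip_width: 87.1
grasp_force: 0.0
```

Call:
drive_tool(
  deltas=[
    [8.7,-0.8,-2.1,-0.5,5],
    [8.7,-0.8,-2.1,-0.5,5],
    [8.7,-0.8,-2.1,-0.5,5],
    [8.7,-0.8,-2.1,-0.5,5],
    [8.7,-0.8,-2.1,-0.5,5],
    [8.7,-0.8,-2.1,-0.5,5],
    [8.7,-0.8,-2.1,-0.5,5],
    [8.7,-0.8,-2.1,-0.5,5],
  ],
)

```text
time: 18.15
position: [671.0, -58.2, 698.1]
ee_rot: [0.813, 0.509, 0.256, -0.124]
ft_force: [1.0, 0.9, -0.4]
grip_width: 87.2
grasp_force: 0.0
```

```bash
python3 st.py;  python3 - <<'E'
import json;from h import status
json.dump(status.observe()["joints"].tolist(),open("q0.json","w"))
E
timeout 200 python3 plan4.py
```

```text
18.15 q [ 0.422  0.432 -0.295  0.61  -0.425  1.853 -0.459] p [671.004 -58.228 698.078] z [ 0.289  0.463 -0.838] y [ 0.89  -0.451  0.058] F [ 1.     0.914 -0.391] w 87.15697504146 0.0
stand tcp [-171.882 -160.82   698.078] grasp [-181.378 -156.663  714.001] z [ 0.5   -0.219 -0.838] y [-0.317 -0.947  0.058]
0.2146096363127443 [ -0.   0. 705.   1. 553. -66.]
4 [-2.99 -0.2   0.17  4.65] [ 0.78  0.47 -1.    0.73 -0.12  1.85 -0.47] [619. -59. 680.] [ 0.21  0.51 -0.84]
8 [-1.87  0.48 -1.99  1.31] [ 1.36  0.18 -1.16  1.47 -0.42  1.6   0.06] [470. -20. 520.] [ 0.11  0.54 -0.84]
4 [ 0.  -0.  -2.5  0. ] [ 1.36  0.21 -1.15  1.67 -0.4   1.4   0.15] [470. -20. 420.] [ 0.11  0.54 -0.84]
```

Call:
drive_tool(
  deltas=[
    [8.7,-2,0.4,-1.8,1.85],
    [8.7,-2,0.4,-1.8,1.85],
    [8.7,-2,0.4,-1.8,1.85],
    [8.7,-2,0.4,-1.8,1.85],
    [8.7,-2,0.4,-1.8,1.85],
    [8.7,-2,0.4,-1.8,1.85],
    [8.7,-2,0.4,-1.8,1.85],
    [8.7,-2,0.4,-1.8,1.85],
    [8.7,-2,0.4,-1.8,1.85],
    [8.7,-2,0.4,-1.8,1.85],
  ],
)

```text
time: 18.98
position: [470.2, -17.7, 517.7]
ee_rot: [0.72, 0.633, 0.232, -0.164]
ft_force: [0.1, 0.2, 0.4]
grip_width: 86.9
grasp_force: 0.0
```

```bash
python3 st.py; python3 - <<'E'
from h import *
np.set_printoptions(precision=1,suppress=True)
P=np.load("P.npy");c,s=np.cos(P[2]),np.sin(P[2]);M=np.array([[c,s,0],[-s,c,0],[0,0,1]]);O=np.array([P[0],P[1],0])
W=cams.snapshot("wrist");save(W,"w1.png")
for q,z in[("knob",288),("mould_center",82.5),("mould_toe",30),("stops",270),("board_edge",30),("nozzle_tip",140)]:
    for d in pinpoint(W,q)[:3]: print(q,np.array(d["position"]),round(d["score"],2),M@(atz(W,d["position"],z)-O))
S=cams.snapshot("scene");T=cams.snapshot("top")
k=[]
for p in(S,T):
    d=pinpoint(p,"knob"); print("knob",[(x["position"],x["score"]) for x in d[:2]]); 
    if d:print(M@(atz(p,d[0]["position"],288)-O))
E
```

```text
18.9833 q [ 0.676  0.053 -0.339  1.515 -0.557  1.631  0.19 ] p [470.213 -17.676 517.723] z [ 0.127  0.53  -0.838] y [ 0.988 -0.144  0.058] F [0.054 0.196 0.366] w 86.87412534675242 0.0
stand tcp [-161.049   43.738  517.723] grasp [-171.362   44.658  533.654] z [ 0.543 -0.048 -0.838] y [ 0.001 -0.998  0.058]
knob [253.9 211.1] 0.82 [-102.2   31.9  288. ]
mould_center [246.5 184. ] 0.9 [ 1.5 38.4 82.5]
mould_center [159.3 119.7] 0.64 [164.8 257.6  82.5]
mould_center [150.4 172.4] 0.6 [ 25.9 265.2  82.5]
mould_toe [151.3 193.8] 0.88 [-13.  275.3  30. ]
mould_toe [243.  202.3] 0.82 [-31.6  45.5  30. ]
mould_toe [169.7 121.2] 0.69 [190.5 246.9  30. ]
stops [351.3 156.2] 0.86 [   0.4 -139.3  270. ]
stops [255.1 208.7] 0.61 [-94.9  28.9 270. ]
board_edge [261.5 210.1] 0.87 [-51.1  -1.4  30. ]
nozzle_tip [249.8 177.1] 0.91 [  0.4  32.9 140. ]
knob [([261.4, 152.4], 0.91)]
[-92.1  35.4 288. ]
knob [([240.4, 185.8], 0.79)]
[-95.3  29.  288. ]
```

View pics/w1.png

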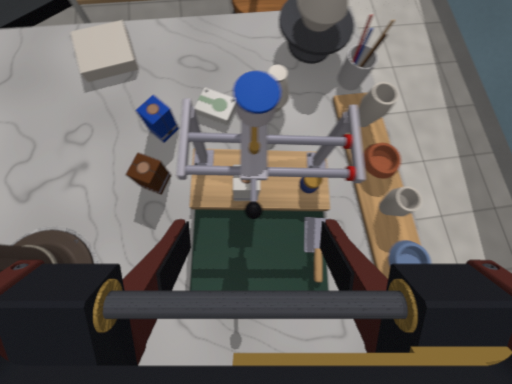

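The knob shows at (254,210), its saddle at (253,150), and the red stops at (349,142) and (351,172). The mould is below the nozzle near (245,185). The tool is now tilted about 33° with the fingers closing along stand y, so I'm going for the knob.

Call:
drive_tool(
  deltas=[
    [8.7,0.2,0.15,-2.9,0],
    [8.7,0.2,0.15,-2.9,0],
    [8.7,0.2,0.15,-2.9,0],
    [8.7,0.2,0.15,-2.9,0],
    [8.7,0.2,0.15,-2.9,0],
    [8.7,0.3,1.3,-2,0],
    [8.7,0.3,1.3,-2,0],
    [8.7,0.3,1.3,-2,0],
    [8.7,0.3,1.3,-2,0],
    [8.7,0.3,1.2,-2,0],
  ],
  squeeze=8,
)

```text
time: 20.37
position: [496.2, 54.6, 271.4]
ee_rot: [0.721, 0.632, 0.232, -0.164]
ft_force: [0.7, 0.4, 0.5]
grip_width: 86.8
grasp_force: 0.0
```

Call:
drive_tool(
  deltas=[
    [2,0,0,0,0],
    [2,0,0,0,0],
    [2,0,0,0,0],
    [2,0,0,0,0],
    [2,0,0,0,0],
    [2,0,0,0,0],
  ],
)

```text
time: 20.87
position: [496.3, 53.1, 273.0]
ee_rot: [0.721, 0.632, 0.232, -0.163]
ft_force: [-0.6, 0.0, 0.1]
grip_width: 50.2
grasp_force: 0.0
```

```bash
python3 st.py
```

```text
20.8667 q [ 0.571  0.186 -0.427  1.943 -0.58   1.054  0.32 ] p [496.335  53.121 272.966] z [ 0.129  0.529 -0.839] y [ 0.987 -0.147  0.058] F [-0.636  0.038  0.101] w 50.249934812095766 0.0
stand tcp [-87.2    28.222 272.966] grasp [-97.5    29.172 288.904] z [ 0.542 -0.05  -0.839] y [-0.002 -0.998  0.058]
```

Call:
drive_tool(
  deltas=[
    [2,0,0,0,0],
    [2,0,0,0,0],
    [2,1.2,-0.17,0,0],
    [2,1.5,-0.22,0,0],
    [2,1.5,-0.22,0,0],
    [2,1.5,-0.22,0,0],
    [2,1.5,-0.22,0,0],
    [2,1.5,-0.22,0,0],
    [2,1.5,-0.22,0,0],
    [2,1.5,-0.22,0,0],
    [2,1.2,-0.17,0,0],
  ],
)

```text
time: 21.78
position: [625.2, 34.1, 271.9]
ee_rot: [0.721, 0.632, 0.231, -0.164]
ft_force: [-3.0, -3.3, 3.4]
grip_width: 27.3
grasp_force: 8.0
```

```bash
python3 st.py
```

```text
21.7833 q [ 0.476  0.409 -0.395  1.648 -0.474  1.09   0.202] p [625.239  34.077 271.941] z [ 0.126  0.529 -0.839] y [ 0.988 -0.147  0.056] F [-2.975 -3.33   3.364] w 27.284952084949385 8.000455722212791
stand tcp [ -87.239 -102.082  271.941] grasp [ -97.534 -101.179  287.885] z [ 0.542 -0.047 -0.839] y [-0.001 -0.998  0.056]
```

Call:
drive_tool(
  deltas=[
    [2,0.5,-0.07,0,0],
    [2,0.4,-0.06,0,0],
  ],
)

```text
time: 21.95
position: [633.2, 33.0, 271.8]
ee_rot: [0.721, 0.632, 0.231, -0.165]
ft_force: [-16.6, -6.0, 9.9]
grip_width: 27.6
grasp_force: 8.0
```

Call:
drive_tool(
  deltas=[
    [2,0.4,-0.06,0,0],
    [2,0.4,-0.06,0,0],
  ],
)

```text
time: 22.12
position: [638.0, 32.6, 271.7]
ee_rot: [0.72, 0.633, 0.229, -0.167]
ft_force: [-17.5, -5.0, 10.0]
grip_width: 37.1
grasp_force: 8.0
```

Call:
drive_tool(
  deltas=[
    [8.7,0,0,0,0],
    [8.7,0,0,0,0],
    [8.7,0,0,0,0],
    [8.7,-0.2,-1.3,2,0],
    [8.7,-0.2,-1.3,2,0],
    [8.7,-0.2,-1.3,2,0],
    [8.7,-0.2,-1.5,0,0],
    [8.7,-1.5,-2,0,0],
  ],
)

```text
time: 22.78
position: [620.2, -40.5, 333.4]
ee_rot: [0.72, 0.633, 0.233, -0.163]
ft_force: [0.2, 0.4, -0.9]
grip_width: 85.6
grasp_force: 0.0
```

```bash
python3 st.py; python3 - <<'E'
from h import *
np.set_printoptions(precision=1,suppress=True)
P=np.load("P.npy");c,s=np.cos(P[2]),np.sin(P[2]);M=np.array([[c,s,0],[-s,c,0],[0,0,1]]);O=np.array([P[0],P[1],0])
W=cams.snapshot("wrist");S=cams.snapshot("scene");T=cams.snapshot("top")
for n,p in(("w",W),("s",S),("t",T)):
  for q,z in[("knob",288),("mould_center",82.5),("mould",30),("mould_toe",30),("stops",270),("mat",4)]:
    print(n,q,[(round(d["score"],2),M@(atz(p,d["position"],z)-O)) for d in pinpoint(p,q)[:3]])
a=cv2.resize(S["image"][130:250,230:350],None,fx=4,fy=4);b=cv2.resize(W["image"],(640,480))
save({"image":b},"w2.png");save({"image":a},"s2.png")
E
```

```text
22.7833 q [ 0.566  0.39  -0.362  1.523 -0.463  1.279  0.244] p [620.244 -40.489 333.353] z [ 0.129  0.53  -0.838] y [ 0.988 -0.144  0.06 ] F [ 0.189  0.444 -0.85 ] w 85.63053667534108 0.0
stand tcp [-161.736 -108.016  333.353] grasp [-172.058 -107.067  349.277] z [ 0.543 -0.05  -0.838] y [ 0.001 -0.998  0.06 ]
w knob [(0.59, array([-101.2, -110. ,  288. ]))]
w mould_center [(0.94, array([ 1.7, 40.9, 82.5])), (0.72, array([ 20.7, 251.5,  82.5])), (0.69, array([160.4, 241. ,  82.5]))]
w mould [(0.69, array([ 21.4, 249.9,  30. ])), (0.62, array([159.4, 251.5,  30. ])), (0.56, array([ 8.2, 33. , 30. ]))]
w mould_toe [(0.96, array([-11.8, 255. ,  30. ])), (0.75, array([183.4, 227.5,  30. ])), (0.72, array([-30.6,  38.5,  30. ]))]
w stops [(0.59, array([  -1.2, -137. ,  270. ]))]
w mat [(0.97, array([-144. ,    1.7,    4. ])), (0.72, array([-12. ,  45.6,   4. ]))]
s knob [(0.61, array([ -94.6, -108.2,  288. ]))]
s mould_center [(0.73, array([ 1.8, 60.3, 82.5])), (0.73, array([172.5, 217.5,  82.5])), (0.54, array([ 36.6, 213. ,  82.5]))]
s mould [(0.78, array([179.5, 217.4,  30. ])), (0.71,
[... 225 characters left out ...]
 , -125.8,  270. ])), (0.5, array([  25.7, -372.7,  270. ]))]
s mat [(0.43, array([ 2.1, -9.2,  4. ]))]
t knob [(0.63, array([ -95.6, -110. ,  288. ])), (0.56, array([172. , -16.7, 288. ])), (0.16, array([-67.7,  11.9, 288. ]))]
t mould_center [(0.84, array([-4.5, 41.4, 82.5])), (0.83, array([171.1, 255.1,  82.5])), (0.75, array([ 27.5, 275.2,  82.5]))]
t mould [(0.86, array([ 3.2, 50.6, 30. ])), (0.79, array([176.2, 260.6,  30. ])), (0.73, array([ 24.4, 261.6,  30. ]))]
t mould_toe [(0.95, array([-20.6,  38. ,  30. ])), (0.77, array([198.2, 240.5,  30. ])), (0.62, array([ 15.5, 280.4,  30. ]))]
t stops [(0.92, array([  -3.6, -136.6,  270. ]))]
t mat [(0.56, array([-149.1,    2.7,    4. ]))]
```

View pics/w2.png

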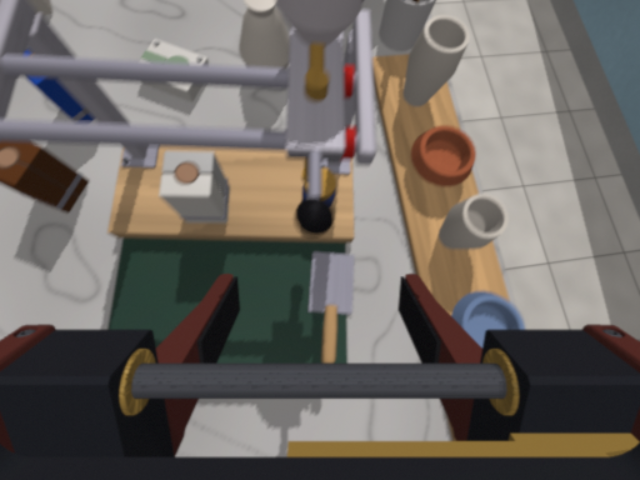

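View pics/s2.png

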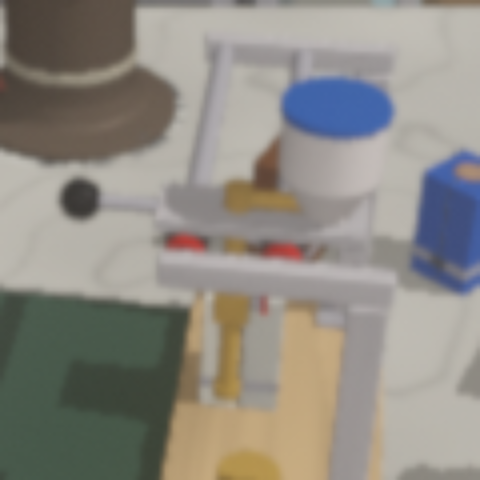

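The saddle is hard against the red collars at w2 (349,80)/(349,142). The mould's pour hole shows at w2 (187,173) with the front face below it, and the mould is now free of the nozzle.

```bash
python3 - <<'E'
from h import *
np.set_printoptions(precision=1,suppress=True)
P=np.load("P.npy");c,s=np.cos(P[2]),np.sin(P[2]);M=np.array([[c,s,0],[-s,c,0],[0,0,1]]);O=np.array([P[0],P[1],0])
W=cams.snapshot("wrist")
f=lambda uv,z:M@(atz(W,np.array(uv)/1.25,z)-O)
print("hole",f((187,173),135)); 
g=cv2.resize(W["image"][100:195,90:200],None,fx=7,fy=6.3,interpolation=cv2.INTER_CUBIC); save({"image":g},"m.png")
E
```

```text
hole [ -1.4  39.7 135. ]
```

View pics/m.png

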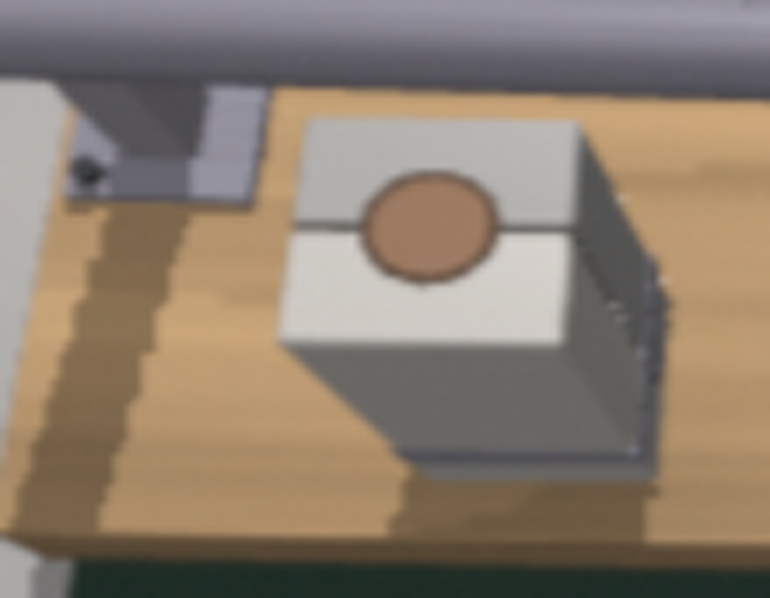

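```bash
python3 - <<'E'
from h import *
np.set_printoptions(precision=1,suppress=True)
P=np.load("P.npy");c,s=np.cos(P[2]),np.sin(P[2]);M=np.array([[c,s,0],[-s,c,0],[0,0,1]]);O=np.array([P[0],P[1],0])
W=cams.snapshot("wrist")
f=lambda u,v,z:M@(atz(W,np.array((u/7+90,v/6.3+100)),z)-O)
for u,v,z in[(430,227,135),(283,343,135),(565,345,135),(308,117,135),(578,122,135),(430,480,30),(655,480,30),(50,552,30),(740,552,30)]:print((u,v,z),f(u,v,z))
E
```

```text
(430, 227, 135) [  2.6  37.5 135. ]
(283, 343, 135) [-27.8  64.7 135. ]
(565, 345, 135) [-27.    6.6 135. ]
(308, 117, 135) [ 31.   66.3 135. ]
(578, 122, 135) [ 31.4   8.4 135. ]
(430, 480, 30) [-27.3  66.7  30. ]
(655, 480, 30) [-26.2   8.3  30. ]
(50, 552, 30) [-50.5 160.3  30. ]
(740, 552, 30) [-47.9 -15.2  30. ]
```

```bash
cat > ck.py <<'E'
from fast import *; from fit0 import w; from h import status,cams
np.set_printoptions(precision=2,suppress=True)
P=np.load("P.npy");s=status.observe();q=np.array(s["joints"])
p,R,_,_=fkj(q);print("fk err",p-s["position"])
W=cams.snapshot("wrist");C=-W["R"].T@W["t"];print("cam in tool",R.T@(C-p))
c,sn=np.cos(P[2]),np.sin(P[2]);M=np.array([[c,sn,0],[-sn,c,0],[0,0,1]])
def go(q,gs,n):
    d=(w(P,np.array(gs))-(fkj(q)[0]-19*fkj(q)[1][:,2]))/10
    for _ in range(n):q=row(q,np.append(d/n,0))
    p,R,_,o=fkj(q);print(gs,"delta cm",d,n,"q",q,"m",np.minimum(q-lo,hi-q).min().round(2),"z",M@R[:,2],"wrist",M@(o[2]-np.array([P[0],P[1],0])));return q
toe=np.array([-27,30]);r=np.array([28,72.])
wp=[((-172,46,310),6),((-110,44,270),3),((1,36.5,102),10)]
for a in range(15,91,15):
    t=np.radians(a);x=toe+np.array([np.cos(t)*r[0]-np.sin(t)*r[1],np.sin(t)*r[0]+np.cos(t)*r[1]]);wp.append(((x[0],36.5,x[1]),6))
wp+=[((-135,36.5,58),4),((-135,36.5,33),4),((-200,42,133),6)]
for g,n in wp:q=go(q,g,n)
E
python3 ck.py
```

```text
fk err [ 0.12  0.27 -0.73]
cam in tool [  83.09    0.01 -162.47]
(-172, 46, 310) delta cm [-15.02   2.31  -3.74] 6 q [ 0.69  0.16 -0.38  1.91 -0.56  1.19  0.43] m 0.45 z [ 0.54 -0.05 -0.84] wrist [-356.11   61.99  594.35]
(-110, 44, 270) delta cm [ 1.1  6.1 -4. ] 3 q [ 0.61  0.19 -0.43  1.99 -0.59  1.03  0.37] m 0.44 z [ 0.54 -0.05 -0.84] wrist [-294.09   59.98  554.37]
(1, 36.5, 102) delta cm [  2.36  10.87 -16.8 ] 10 q [ 0.41  0.48 -0.53  2.13 -0.68  0.52  0.4 ] m 0.35 z [ 0.54 -0.05 -0.84] wrist [-183.1    52.49  386.36]
(np.float64(-18.589048111287582), 36.5, np.float64(106.7935927556835)) delta cm [-0.29 -1.94  0.48] 6 q [ 0.45  0.46 -0.52  2.13 -0.67  0.55  0.43] m 0.36 z [ 0.54 -0.05 -0.84] wrist [-202.7    52.49  391.15]
(np.float64(-38.75128869403571), 36.5, np.float64(106.35382907247958)) delta cm [-0.29 -1.99 -0.04] 6 q [ 0.49  0.46 -0.52  2.13 -0.66  0.58  0.46] m 0.37 z [ 0.54 -0.05 -0.84] wrist [-222.87   52.5   390.7 ]
(np.float64(-58.11269837220809), 36.5, np.float64(100.71067811865476)) delta cm [-0.28 -1.92 -0.56] 6 q [ 0.52  0.47 -0.51  2.13 -0.65  0.59  0.49] m 0.
[... 414 characters left out ...]
.39 z [ 0.54 -0.05 -0.84] wrist [-273.45   52.52  360.01]
(np.float64(-99.0), 36.5, np.float64(58.0)) delta cm [-0.14 -0.96 -1.77] 6 q [ 0.6   0.57 -0.5   2.14 -0.64  0.55  0.6 ] m 0.39 z [ 0.54 -0.05 -0.84] wrist [-283.17   52.52  342.32]
(-135, 36.5, 58) delta cm [-0.53 -3.56 -0.  ] 4 q [ 0.66  0.57 -0.47  2.13 -0.61  0.59  0.64] m 0.41 z [ 0.54 -0.05 -0.84] wrist [-319.18   52.53  342.31]
(-135, 36.5, 33) delta cm [ 0.  -0.  -2.5] 4 q [ 0.66  0.62 -0.48  2.13 -0.62  0.54  0.68] m 0.41 z [ 0.54 -0.05 -0.84] wrist [-319.19   52.54  317.3 ]
(-200, 42, 133) delta cm [-1.49 -6.35 10.  ] 6 q [ 0.75  0.43 -0.42  2.06 -0.55  0.84  0.63] m 0.48 z [ 0.54 -0.05 -0.84] wrist [-384.17   58.03  417.31]
```

Call:
drive_tool(
  deltas=[
    [8.7,-2.5,0.4,-0.62,0],
    [8.7,-2.5,0.4,-0.62,0],
    [8.7,-2.5,0.4,-0.62,0],
    [8.7,-2.5,0.4,-0.62,0],
    [8.7,-2.5,0.4,-0.62,0],
    [8.7,-2.5,0.4,-0.62,0],
    [8.7,0.37,2,-1.33,0],
    [8.7,0.37,2,-1.33,0],
    [8.7,0.37,2,-1.33,0],
  ],
  squeeze=15,
)

```text
time: 24.73
position: [480.0, 42.7, 255.0]
ee_rot: [0.721, 0.632, 0.232, -0.163]
ft_force: [-0.0, -0.2, 1.2]
grip_width: 87.0
grasp_force: 0.0
```

Call:
drive_tool(
  deltas=[
    [8.7,0.24,1.09,-1.68,0],
    [8.7,0.24,1.09,-1.68,0],
    [8.7,0.24,1.09,-1.68,0],
    [8.7,0.24,1.09,-1.68,0],
    [8.7,0.24,1.09,-1.68,0],
    [8.7,0.24,1.09,-1.68,0],
    [8.7,0.24,1.09,-1.68,0],
  ],
)

```text
time: 25.32
position: [497.1, 119.2, 136.9]
ee_rot: [0.721, 0.632, 0.232, -0.164]
ft_force: [1.2, 0.2, 0.3]
grip_width: 87.0
grasp_force: 0.0
```

```bash
python3 st.py
```

```text
25.3167 q [ 0.473  0.371 -0.507  2.11  -0.646  0.669  0.384] p [497.07  119.238 136.904] z [ 0.128  0.529 -0.839] y [ 0.987 -0.147  0.057] F [1.152 0.186 0.268] w 86.96730534879381 0.0
stand tcp [-21.683  37.138 136.904] grasp [-31.986  38.068 152.841] z [ 0.542 -0.049 -0.839] y [-0.001 -0.998  0.057]
```

Call:
drive_tool(
  deltas=[
    [8.7,0.17,0.76,-1.17,0],
    [8.7,0.17,0.76,-1.17,0],
  ],
)

```text
time: 25.48
position: [500.2, 134.6, 113.4]
ee_rot: [0.721, 0.632, 0.232, -0.164]
ft_force: [0.5, 0.1, 0.6]
grip_width: 86.5
grasp_force: 0.0
```

Call:
drive_tool(
  deltas=[
    [8.7,0.17,0.76,-1.17,0],
    [8.7,0,0,0,0],
  ],
)

```text
time: 25.65
position: [500.9, 143.0, 100.9]
ee_rot: [0.72, 0.633, 0.231, -0.165]
ft_force: [0.3, 0.5, -0.0]
grip_width: 87.2
grasp_force: 0.0
```

Call:
drive_tool(
  deltas=[
    [8.7,0.17,0.76,-1.17,0],
    [8.7,0,0,0,0],
  ],
)

```text
time: 25.82
position: [503.1, 149.8, 90.1]
ee_rot: [0.721, 0.632, 0.232, -0.165]
ft_force: [-1.3, 0.1, -0.9]
grip_width: 86.4
grasp_force: 0.0
```

Call:
drive_tool(
  deltas=[
    [5.5,0,0,0,0],
    [5.5,0,0,0,0],
    [5.5,0,0,0,0],
    [5.5,0,0,0,0],
    [5.5,0,0,0,0],
    [5.5,0,0,0,0],
  ],
  squeeze=12,
)

```text
time: 26.32
position: [502.4, 149.4, 91.1]
ee_rot: [0.721, 0.633, 0.231, -0.165]
ft_force: [-4.1, -1.2, 6.2]
grip_width: 62.4
grasp_force: 12.0
```

```bash
python3 st.py
```

```text
26.3167 q [ 0.419  0.467 -0.532  2.133 -0.674  0.531  0.4  ] p [502.367 149.362  91.059] z [ 0.125  0.53  -0.839] y [ 0.988 -0.145  0.055] F [-4.15  -1.224  6.162] w 62.37104441355404 12.046442035934888
stand tcp [ 8.892 36.292 91.059] grasp [ -1.422  37.17  106.992] z [ 0.543 -0.046 -0.839] y [ 0.    -0.998  0.055]
```

Call:
drive_tool(
  deltas=[
    [5.5,-0.1,-0.69,0.1,0],
    [5.5,-0.1,-0.69,0.1,0],
    [5.5,-0.1,-0.69,0.08,0],
    [5.5,-0.1,-0.7,-0.03,0],
    [5.5,-0.1,-0.7,-0.06,0],
    [5.5,-0.1,-0.7,-0.06,0],
    [5.5,0,0,0,0],
  ],
)

```text
time: 26.9
position: [497.4, 106.4, 92.1]
ee_rot: [0.721, 0.632, 0.232, -0.164]
ft_force: [-3.0, 0.8, 6.6]
grip_width: 60.0
grasp_force: 12.0
```

```bash
python3 st.py; python3 - <<'E'
from h import *
S=cams.snapshot("scene");W=cams.snapshot("wrist")
a=cv2.resize(S["image"][150:250,220:340],(480,400),interpolation=cv2.INTER_CUBIC);b=cv2.resize(W["image"],None,fx=.6,fy=.6); c=np.zeros((400,790,3),np.uint8);c[:,:480]=a;c[:230,480:787]=b
save({"image":c},"t1.png")
E
```

```text
26.9 q [ 0.5    0.461 -0.515  2.133 -0.657  0.584  0.462] p [497.37  106.395  92.128] z [ 0.127  0.53  -0.838] y [ 0.987 -0.148  0.056] F [-3.033  0.775  6.641] w 60.03248508377148 12.020542323589325
stand tcp [-34.344  34.968  92.128] grasp [-44.658  35.884 108.058] z [ 0.543 -0.048 -0.838] y [-0.002 -0.998  0.056]
```

View pics/t1.png

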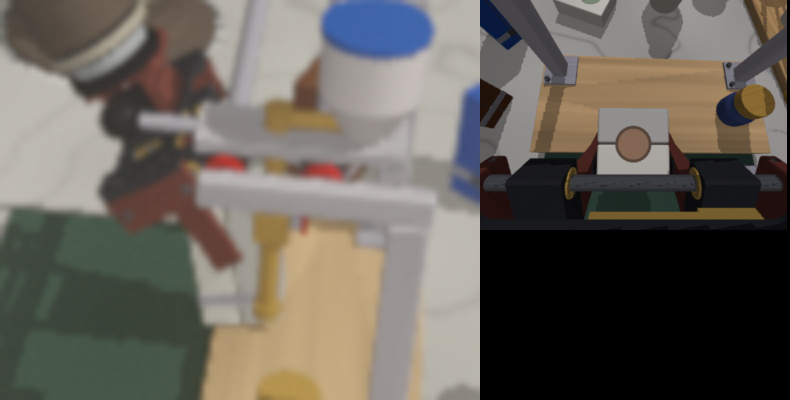

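The mould is tipping about its toe at the board edge, t1 (205,325). Its top now faces the wrist camera squarely, hole at t1 (633,143). I'll continue along the arc.

Call:
drive_tool(
  deltas=[
    [5.5,-0.09,-0.61,-0.15,0],
    [5.5,-0.09,-0.61,-0.2,0],
    [5.5,-0.09,-0.61,-0.25,0],
    [5.5,-0.09,-0.58,-0.35,0],
    [5.5,-0.09,-0.58,-0.4,0],
    [5.5,-0.09,-0.58,-0.45,0],
    [5.5,0,0,0,0],
  ],
)

```text
time: 27.58
position: [492.6, 69.1, 73.6]
ee_rot: [0.722, 0.632, 0.232, -0.163]
ft_force: [-3.6, -5.0, 8.5]
grip_width: 60.1
grasp_force: 12.0
```

Call:
drive_tool(
  deltas=[
    [5.5,-0.07,-0.46,-0.5,0],
    [5.5,-0.07,-0.46,-0.53,0],
    [5.5,-0.07,-0.46,-0.55,0],
    [5.5,0,0,0,0],
  ],
)

```text
time: 27.92
position: [490.6, 54.2, 56.7]
ee_rot: [0.722, 0.631, 0.231, -0.162]
ft_force: [-0.9, -6.1, -2.2]
grip_width: 59.6
grasp_force: 12.0
```

```bash
python3 st.py; python3 - <<'E'
from h import *
S=cams.snapshot("scene");W=cams.snapshot("wrist")
a=cv2.resize(S["image"][170:270,210:330],(480,400),interpolation=cv2.INTER_CUBIC);b=cv2.resize(W["image"],None,fx=.6,fy=.6); c=np.zeros((400,790,3),np.uint8);c[:,:480]=a;c[:230,480:787]=b
save({"image":c},"t2.png")
E
```

```text
27.9167 q [ 0.59   0.533 -0.495  2.139 -0.638  0.568  0.578] p [490.597  54.163  56.743] z [ 0.13   0.526 -0.841] y [ 0.987 -0.15   0.058] F [-0.897 -6.083 -2.2  ] w 59.64698596437505 12.000075280666351
stand tcp [-87.005  34.05   56.743] grasp [-97.251  35.029  72.714] z [ 0.539 -0.052 -0.841] y [-0.005 -0.998  0.058]
```

View pics/t2.png

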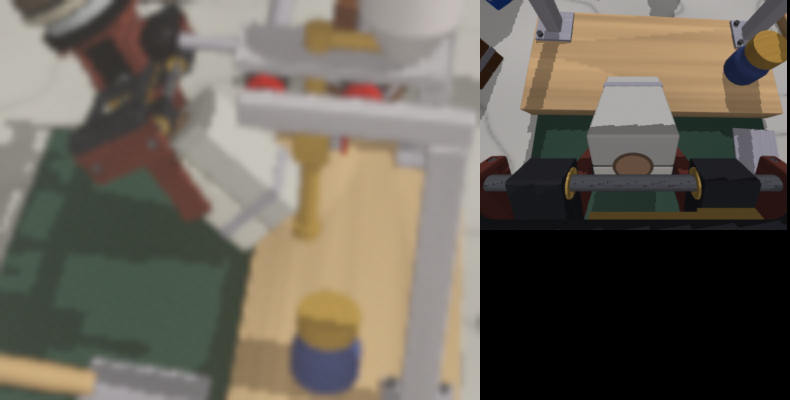

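Scene crop: the mould is about 60–70° over, its toe at the board edge near t2 (245,248) and the pads still on its sides. I'll finish the tip on the board, then grip harder.

Call:
drive_tool(
  deltas=[
    [5.5,-0.04,-0.27,-0.45,0],
    [5.5,-0.04,-0.25,-0.5,0],
    [5.5,-0.03,-0.2,-0.5,0],
    [5.5,0,0,0,0],
    [5.5,0,0,0,0],
  ],
)

```text
time: 28.43
position: [489.9, 47.0, 42.4]
ee_rot: [0.722, 0.631, 0.231, -0.161]
ft_force: [-1.0, -5.5, -4.3]
grip_width: 60.3
grasp_force: 12.0
```

```bash
python3 st.py; python3 - <<'E'
from h import *
np.set_printoptions(precision=1,suppress=True)
P=np.load("P.npy");c,s=np.cos(P[2]),np.sin(P[2]);M=np.array([[c,s,0],[-s,c,0],[0,0,1]]);O=np.array([P[0],P[1],0])
ps=[cams.snapshot(n) for n in("scene","wrist","top")]
for q in("mould","mould_center","mould_toe"):
    print(q,[[(d["position"].round(0) if hasattr(d["position"],"round") else d["position"],round(d["score"],2)) for d in pinpoint(p,q)[:2]] for p in ps])
W=ps[1];save({"image":cv2.resize(W["image"][60:300,130:400],None,fx=2,fy=2)},"t3.png")
E
```

```text
28.4333 q [ 0.603  0.564 -0.495  2.142 -0.638  0.546  0.605] p [489.946  46.966  42.404] z [ 0.13   0.525 -0.841] y [ 0.987 -0.15   0.059] F [-0.957 -5.524 -4.276] w 60.29198473991966 12.000251412391663
stand tcp [-94.22   33.644  42.404] grasp [-104.456   34.639   58.38 ] z [ 0.539 -0.052 -0.841] y [-0.005 -0.998  0.059]
mould [[([273.7, 224.4], 0.84), ([346.4, 198.3], 0.82)], [([254.3, 150.6], 0.91)], [([226.4, 192.3], 0.85), ([194.6, 260.3], 0.8)]]
mould_center [[([347.8, 188.7], 0.87), ([262.7, 208.8], 0.57)], [], [([189.8, 265.0], 0.84), ([140.0, 251.5], 0.8)]]
mould_toe [[([349.4, 198.2], 0.94), ([274.5, 229.8], 0.67)], [], [([200.4, 265.0], 0.86), ([140.8, 243.2], 0.79)]]
```

View pics/t3.png

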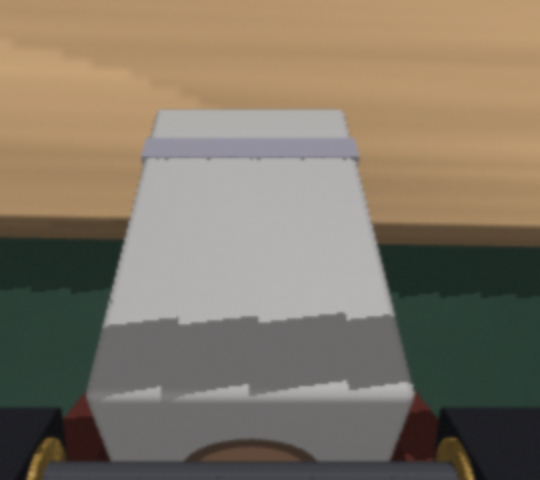

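The grey back half is now uppermost. Its bottom end lies over the board, t3 rows 110–225, and the pour-hole end faces the hand, t3 (250,450). I'll get the tilt angle from the face's corners.

```bash
python3 - <<'E'
from h import *
from fit0 import w
from scipy.optimize import least_squares
P=np.load("P.npy");c,s=np.cos(P[2]),np.sin(P[2]);M=np.array([[c,s,0],[-s,c,0],[0,0,1]]);O=np.array([P[0],P[1],0])
W=cams.snapshot("wrist")
uv=np.array([(160,110),(345,110),(90,398),(413,398)])/2+[130,60]
# mould: bottom edge centre of front (toe) at (x,z), tilt a, y0, yaw b
def pt(v,m):
    x,z,a,y0,b=v; X=np.array([np.cos(a)*(m[0]+30)-np.sin(a)*m[2],m[1],np.sin(a)*(m[0]+30)+np.cos(a)*m[2]])
    cb,sb=np.cos(b),np.sin(b);X=np.array([cb*X[0]-sb*X[1],sb*X[0]+cb*X[1],X[2]])+[x,y0,z];return M.T@X+O
ms=[(30,30,0),(30,-30,0),(30,30,105),(30,-30,105)]
def f(v):
    o=[]
    for m,u in zip(ms,uv):
        k=W["K"]@(W["R"]@pt(v,m)+W["t"]);o+=list(k[:2]/k[2]-u)
    return o
r=least_squares(f,[-30,30,1.5,36,0],x_scale=[10,10,.1,10,.1]);print(r.x.round(2),np.degrees(r.x[2]),r.cost)
g=least_squares(lambda v:f([v[0],30,v[1],v[2],0]),[-30,1.5,36],x_scale=[10,.1,10]);print(g.x.round(2),np.degrees(g.x[1]),g.cost)
E
```

```text
[-4.984e+01  1.535e+01  1.050e+00  3.550e+01 -3.000e-02] 59.89888937916351 13.068406384579122
[-53.64   1.02  37.28] 58.276061338378575 363.92913133188836
```

Call:
drive_tool(
  deltas=[
    [5.5,0,0,0,0],
    [5.5,-0.1,-0.7,0,0],
    [5.5,-0.1,-0.7,0,0],
    [5.5,-0.1,-0.7,0,0],
    [5.5,-0.1,-0.7,0,0],
    [5.5,-0.1,-0.7,0,0],
    [5.5,0,0,0,0],
  ],
  squeeze=25,
)

```text
time: 29.67
position: [484.1, 13.5, 43.3]
ee_rot: [0.722, 0.632, 0.232, -0.163]
ft_force: [-0.3, -0.2, -5.9]
grip_width: 60.0
grasp_force: 25.0
```

```bash
python3 st.py; cat > seg.py <<'E'
from h import *
W=cams.snapshot("wrist")
t=trace(W,"mould")
for d in t[:2]:
    m=np.asarray(d["mask"]).astype(np.uint8);ys,xs=np.nonzero(m);print(d["score"],ys.min(),ys.max())
    for r in range(ys.min(),ys.max()+1,6):
        x=np.nonzero(m[r])[0];print(r,x.min(),x.max(),end="; ")
    print()
print([(d["position"],d["score"]) for q in("mould","mould_toe") for d in pinpoint(W,q)[:2]])
E
python3 seg.py
```

```text
29.6667 q [ 0.658  0.566 -0.472  2.126 -0.611  0.597  0.644] p [484.111  13.477  43.291] z [ 0.128  0.528 -0.839] y [ 0.987 -0.149  0.057] F [-0.255 -0.202 -5.854] w 60.02881152867312 24.99972939491272
stand tcp [-128.203   34.533   43.291] grasp [-138.487   35.48    59.239] z [ 0.541 -0.05  -0.839] y [-0.003 -0.998  0.057]
0.9 11 99
11 0 1; 17 0 8; 23 0 16; 29 0 21; 35 0 25; 41 0 30; 47 0 36; 53 0 37; 59 0 32; 65 0 28; 71 0 24; 77 0 19; 83 0 15; 89 0 11; 95 0 5; 
0.57 114 321
114 255 283; 120 206 301; 126 205 303; 132 201 306; 138 201 307; 144 201 307; 150 200 308; 156 198 311; 162 196 313; 168 195 314; 174 193 315; 180 192 317; 186 190 318; 192 189 320; 198 187 321; 204 185 322; 210 183 324; 216 182 326; 222 181 328; 228 180 329; 234 178 331; 240 177 332; 246 175 333; 252 174 335; 258 173 336; 264 175 334; 270 177 332; 276 180 329; 282 182 327; 288 184 325; Traceback (most recent call last):
  File "seg.py", line 7, in <module>
    x=np.nonzero(m[r])[0];print(r,x.min(),x.max(),end="; ")
                                  ~~~~~^^
    return umr_minimum(a, axis, None, out, keepdims, initial, where)
ValueError: zero-size array to reduction operation minimum which has no identity
```

```bash
cat > mf.py <<'E'
from h import *
from scipy.optimize import least_squares
P=np.load("P.npy");c,s=np.cos(P[2]),np.sin(P[2]);M=np.array([[c,s,0],[-s,c,0],[0,0,1]]);O=np.array([P[0],P[1],0])
def pt(v,m):
    x,z,a,y0,b=v; X=np.array([np.cos(a)*(m[0]+30)-np.sin(a)*m[2],m[1],np.sin(a)*(m[0]+30)+np.cos(a)*m[2]])
    cb,sb=np.cos(b),np.sin(b);X=np.array([cb*X[0]-sb*X[1],sb*X[0]+cb*X[1],X[2]])+[x,y0,z];return M.T@X+O
ms=[(30,30,0),(30,-30,0),(30,30,105),(30,-30,105)]
def fit(W,uv):
    def f(v):
        o=[]
        for m,u in zip(ms,uv):
            k=W["K"]@(W["R"]@pt(v,m)+W["t"]);o+=list(k[:2]/k[2]-u)
        return o
    r=least_squares(f,[-80,20,1.3,36,0],x_scale=[10,10,.1,10,.1]);return r.x,r.cost
def auto(W):
    # corners of the upper face from the mask: bottom edge row and the widest row
    for d in trace(W,"mould")[:4]:
        m=np.asarray(d["mask"]).astype(np.uint8);m[:,:120]=0;m[:,400:]=0
        if m.sum()<2000: continue
        w=[(np.ptp(np.nonzero(m[r])[0]) if m[r].any() else 0) for r in range(384)];w=np.array(w)
        rb=np.nonzero(w>60)[0].min();rt=int(np.argmax(w[:330]))
        g=lambda r:(np.nonzero(m[r])[0].min(),np.nonzero(m[r])[0].max())
        return np.array([(g(rb+3)[0],rb),(g(rb+3)[1],rb),(g(rt)[0],rt),(g(rt)[1],rt)],float)
if __name__=="__main__":
    W=cams.snapshot("wrist");uv=auto(W);v,cst=fit(W,uv);print(uv.tolist());print("toe x,z",v[:2].round(1),"tilt",np.degrees(v[2]).round(1),"y",v[3].round(1),"yaw",np.degrees(v[4]).round(1),"cost",round(cst,1))
E
python3 mf.py
```

```text
[[208.0, 115.0], [301.0, 115.0], [173.0, 254.0], [336.0, 254.0]]
toe x,z [-82.8  16.7] tilt 58.7 y 37.7 yaw -1.0 cost 9.9
```

Call:
drive_tool(
  deltas=[
    [5.5,0,0,-0.4,0],
    [5.5,0,0,-0.4,0],
    [5.5,0,0,0,0],
  ],
)

```text
time: 30.12
position: [483.5, 16.2, 34.9]
ee_rot: [0.721, 0.632, 0.232, -0.164]
ft_force: [-0.8, 0.5, -6.6]
grip_width: 60.0
grasp_force: 25.0
```

Call:
drive_tool(
  deltas=[
    [5.5,0,0,-0.3,0],
    [5.5,0,0,-0.3,0],
    [5.5,0,0,0,0],
  ],
)

```text
time: 30.37
position: [483.7, 15.9, 29.1]
ee_rot: [0.721, 0.632, 0.232, -0.164]
ft_force: [-0.2, 0.6, -6.9]
grip_width: 59.4
grasp_force: 25.0
```

Call:
drive_tool(
  deltas=[
    [5.5,0,0,-0.25,0],
    [5.5,0,0,-0.25,0],
    [5.5,0,0,0,0],
  ],
)

```text
time: 30.62
position: [484.3, 15.3, 25.0]
ee_rot: [0.721, 0.632, 0.232, -0.164]
ft_force: [-2.4, -4.7, 3.3]
grip_width: 60.0
grasp_force: 25.0
```

Call:
drive_tool(
  deltas=[
    [5.5,0,0,-0.25,0],
    [5.5,0,0,0,0],
  ],
)

```text
time: 30.78
position: [484.7, 15.0, 22.8]
ee_rot: [0.721, 0.632, 0.232, -0.163]
ft_force: [-1.8, -5.1, 4.8]
grip_width: 60.2
grasp_force: 25.0
```

```bash
python3 st.py; python3 mf.py
```

```text
30.7833 q [ 0.659  0.611 -0.479  2.131 -0.617  0.552  0.67 ] p [484.743  14.968  22.761] z [ 0.128  0.529 -0.839] y [ 0.987 -0.148  0.058] F [-1.81  -5.147  4.763] w 60.23787379571952 24.99788671731949
stand tcp [-126.636   34.124   22.761] grasp [-136.942   35.073   38.695] z [ 0.542 -0.05  -0.839] y [-0.002 -0.998  0.058]
[[207.0, 109.0], [303.0, 109.0], [172.0, 263.0], [337.0, 263.0]]
toe x,z [-79.2   0.4] tilt 62.6 y 36.8 yaw -1.1 cost 10.1
```

Call:
drive_tool(
  deltas=[
    [5.5,0,0,0,0],
    [5.5,-0.02,-0.12,-0.2,0],
    [5.5,-0.02,-0.1,-0.2,0],
    [5.5,0,0,0,0],
  ],
  squeeze=9,
)

```text
time: 31.22
position: [484.5, 12.6, 18.0]
ee_rot: [0.721, 0.632, 0.232, -0.163]
ft_force: [1.4, -4.7, 0.2]
grip_width: 59.5
grasp_force: 9.0
```

```bash
python3 mf.py; python3 - <<'E'
from h import *
np.set_printoptions(precision=1,suppress=True)
P=np.load("P.npy");c,s=np.cos(P[2]),np.sin(P[2]);M=np.array([[c,s,0],[-s,c,0],[0,0,1]]);O=np.array([P[0],P[1],0])
W=cams.snapshot("wrist");uv=[(207,109),(303,109),(172,263),(337,263)]
import mf; uv=mf.auto(W)
print("if flat, back face z=64:",[ (M@(atz(W,u,64)-O)) for u in uv])
E
```

```text
[[204.0, 105.0], [304.0, 105.0], [171.0, 274.0], [338.0, 274.0]]
toe x,z [-79.4  -0. ] tilt 66.1 y 37.1 yaw -0.8 cost 6.6
if flat, back face z=64: [array([-61.5,  65.3,  64. ]), array([-59.5,   7.9,  64. ]), array([-153.1,   76.7,   64. ]), array([-153.5,   -3.4,   64. ])]
```

Call:
drive_tool(
  deltas=[
    [5.5,-0.01,-0.05,-0.15,0],
    [5.5,-0.01,-0.05,-0.15,0],
    [5.5,0,0,0,0],
  ],
)

```text
time: 31.67
position: [483.8, 12.3, 15.0]
ee_rot: [0.721, 0.632, 0.232, -0.164]
ft_force: [3.0, -4.2, -0.3]
grip_width: 60.1
grasp_force: 9.0
```

Call:
drive_tool(
  deltas=[
    [5.5,0,0,-0.15,0],
    [5.5,0,0,-0.15,0],
    [5.5,0,0,0,0],
  ],
  squeeze=7,
)

```text
time: 31.92
position: [483.2, 12.7, 11.9]
ee_rot: [0.721, 0.632, 0.232, -0.164]
ft_force: [2.2, -2.9, -1.1]
grip_width: 60.1
grasp_force: 7.9
```

```bash
python3 st.py; python3 mf.py
```

```text
31.9167 q [ 0.665  0.634 -0.479  2.133 -0.616  0.535  0.686] p [483.224  12.702  11.886] z [ 0.127  0.53  -0.839] y [ 0.988 -0.146  0.057] F [ 2.216 -2.877 -1.077] w 60.11598255990395 7.917895051650703
stand tcp [-129.098   35.297   11.886] grasp [-139.407   36.207   27.821] z [ 0.543 -0.048 -0.839] y [-0.001 -0.998  0.057]
[[201.0, 100.0], [308.0, 100.0], [170.0, 287.0], [338.0, 287.0]]
toe x,z [-76.2  -0.4] tilt 70.8 y 38.4 yaw -0.7 cost 9.2
```

Call:
drive_tool(
  deltas=[
    [5.5,0,0,0,0],
    [5.5,0,0,0,0],
  ],
  squeeze=5.5,
)

```text
time: 32.18
position: [483.0, 13.0, 12.0]
ee_rot: [0.721, 0.633, 0.232, -0.164]
ft_force: [1.3, -1.1, -2.8]
grip_width: 60.3
grasp_force: 6.0
```

```bash
python3 mf.py
```

```text
[[202.0, 99.0], [308.0, 99.0], [170.0, 286.0], [339.0, 286.0]]
toe x,z [-75.8   0.2] tilt 70.7 y 38.4 yaw -0.7 cost 8.0
```

Call:
drive_tool(
  deltas=[
    [5.5,0,0,0,0],
    [5.5,0,0,0,0],
    [5.5,0,0,0,0],
  ],
  squeeze=4.5,
)

```text
time: 32.53
position: [483.0, 12.9, 12.1]
ee_rot: [0.721, 0.632, 0.232, -0.164]
ft_force: [0.8, -0.8, -4.4]
grip_width: 60.4
grasp_force: 4.8
```

Call:
drive_tool(
  deltas=[
    [5.5,0,0,0,0],
    [5.5,0,0,0,0],
    [5.5,0,0,0,0],
  ],
  squeeze=3.8,
)

```text
time: 32.78
position: [483.1, 12.9, 12.1]
ee_rot: [0.721, 0.632, 0.232, -0.164]
ft_force: [0.3, -0.1, -4.3]
grip_width: 60.0
grasp_force: 4.0
```

Call:
drive_tool(
  deltas=[
    [5.5,0,0,0,0],
    [5.5,0,0,0,0],
    [5.5,0,0,0,0],
  ],
  squeeze=3,
)

```text
time: 33.03
position: [483.1, 12.8, 12.1]
ee_rot: [0.721, 0.632, 0.232, -0.164]
ft_force: [0.4, -0.5, -3.2]
grip_width: 60.0
grasp_force: 3.2
```

```bash
python3 mf.py
```

```text
[[201.0, 99.0], [308.0, 99.0], [169.0, 287.0], [339.0, 287.0]]
toe x,z [-76.2   0.8] tilt 70.6 y 38.6 yaw -0.7 cost 8.4
```

Call:
drive_tool(
  deltas=[
    [5.5,0,0,0,0],
    [5.5,0,0,0,0],
    [5.5,0,0,0,0],
    [5.5,0,0,0,0],
    [5.5,0,0,0,0],
  ],
  squeeze=3,
)

```text
time: 33.55
position: [483.2, 12.8, 12.1]
ee_rot: [0.721, 0.632, 0.232, -0.164]
ft_force: [-0.9, 1.0, -4.0]
grip_width: 59.9
grasp_force: 3.1
```

```bash
python3 mf.py
```

```text
[[202.0, 99.0], [308.0, 99.0], [171.0, 287.0], [339.0, 287.0]]
toe x,z [-75.6   0.3] tilt 71.1 y 38.2 yaw -0.7 cost 7.2
```

Call:
drive_tool(
  deltas=[
    [5.5,0,0,1.2,0],
    [5.5,0,0,0,0],
  ],
)

```text
time: 33.82
position: [483.6, 12.8, 25.1]
ee_rot: [0.721, 0.633, 0.232, -0.164]
ft_force: [0.0, -0.6, -2.3]
grip_width: 60.7
grasp_force: 3.0
```

```bash
python3 mf.py
```

```text
[[207.0, 113.0], [303.0, 113.0], [178.0, 275.0], [333.0, 275.0]]
toe x,z [-79.9  -0.7] tilt 66.1 y 37.1 yaw -0.8 cost 6.6
```

Call:
drive_tool(
  deltas=[
    [5.5,0,0,-0.4,0],
    [5.5,0,0,-0.4,0],
    [5.5,0,0,-0.4,0],
    [5.5,0,0,0,0],
  ],
)

```text
time: 34.25
position: [483.8, 12.1, 11.4]
ee_rot: [0.721, 0.632, 0.232, -0.164]
ft_force: [-0.1, -3.1, -0.8]
grip_width: 59.9
grasp_force: 5.6
```

```bash
python3 mf.py
```

```text
[[199.0, 120.0], [310.0, 120.0], [182.0, 327.0], [326.0, 327.0]]
toe x,z [-76.8  -3.9] tilt 83.1 y 37.1 yaw -0.4 cost 10.7
```

Call:
drive_tool(
  deltas=[
    [5.5,0,0,1.0,0],
    [5.5,0,0,0,0],
  ],
)

```text
time: 34.52
position: [483.1, 13.3, 23.3]
ee_rot: [0.72, 0.633, 0.232, -0.164]
ft_force: [-0.3, -1.0, -3.7]
grip_width: 60.1
grasp_force: 3.0
```

```bash
python3 mf.py; python3 seg.py | cut -c1-900
```

```text
[[203.0, 135.0], [306.0, 135.0], [191.0, 327.0], [319.0, 327.0]]
toe x,z [-76.9  -4.7] tilt 84.8 y 37.2 yaw -0.1 cost 7.9
0.59 2 62
2 0 0; 8 0 5; 14 0 9; 20 0 14; 26 0 20; 32 0 23; 38 0 19; 44 0 14; 50 0 9; 56 0 4; 62 0 0; 
0.58 135 343
135 245 245; 141 202 307; 147 201 308; 153 200 307; 159 201 308; 165 201 308; 171 199 311; 177 198 311; 183 197 311; 189 198 309; 195 199 310; 201 199 310; 207 198 310; 213 198 311; 219 198 311; 225 197 312; 231 197 313; 237 197 313; 243 196 313; 249 196 313; 255 196 313; 261 195 314; 267 194 314; 273 194 315; 279 194 315; 285 194 315; 291 280 288; Traceback (most recent call last):
  File "seg.py", line 7, in <module>
    x=np.nonzero(m[r])[0];print(r,x.min(),x.max(),end="; ")
                                  ~~~~~^^
    return umr_minimum(a, axis, None, out, keepdims, initial, where)
ValueError: zero-size array to reduction operation minimum which has no identity
```

```bash
cat > wd.py <<'E'
from h import *
import mf
np.set_printoptions(precision=1,suppress=True)
P,M,O=mf.P,mf.M,mf.O
W=cams.snapshot("wrist")
for d in trace(W,"mould")[:4]:
    m=np.asarray(d["mask"]);m=m.copy();m[:,:120]=0;m[:,400:]=0
    if m.sum()<2000: continue
    for r in range(100,340,15):
        x=np.nonzero(m[r])[0]
        if len(x)>60:
            a,b=[M@(atz(W,(u,r),64)-O) for u in(x.min(),x.max())];print(r,a[:2],b[:2],"width",round(a[1]-b[1],1))
    break
E
python3 wd.py
```

```text
145 [-84.   66.5] [-82.5   8. ] width 58.5
160 [-92.9  67.1] [-91.6   8.5] width 58.6
175 [-101.5   67.7] [-100.4    7.3] width 60.5
190 [-109.8   66.7] [-108.9    8.8] width 57.9
205 [-117.9   66.8] [-117.2    8.7] width 58.1
220 [-125.8   66.9] [-125.3    9.2] width 57.8
235 [-133.4   67. ] [-133.1    8. ] width 59.0
250 [-140.8   66.6] [-140.7    7.9] width 58.7
265 [-148.    66.7] [-148.     7.8] width 58.8
280 [-155.    67.2] [-155.2    7.8] width 59.5
325 [-174.9   67. ] [-175.6    7.5] width 59.4
```

The mould's upper face is the same width (59 mm) from x −83 to −175, so it lies flat on the mat. I'll release and back out.

Call:
drive_tool(
  deltas=[
    [6.5,0,0,0,0],
    [7.5,0,0,0,0],
    [8.7,0,0,0,0],
    [8.7,0,0,0,0],
    [8.7,0,0,0,0],
    [8.7,-0.2,-1,1.6,0],
    [8.7,-0.3,-1.1,2,0],
    [8.7,-0.3,-1.3,2,0],
    [8.7,-0.3,-1.3,2,0],
    [8.7,-0.3,-1.3,2,0],
    [8.7,-0.3,-1.3,2,0],
    [8.7,-0.3,-1.3,2,0],
  ],
)

```text
time: 35.82
position: [462.9, -73.9, 159.2]
ee_rot: [0.721, 0.632, 0.232, -0.164]
ft_force: [0.4, 0.5, -0.5]
grip_width: 87.3
grasp_force: 0.0
```

```bash
python3 st.py; python3 wd.py; python3 - <<'E'
from h import *; import mf
np.set_printoptions(precision=1,suppress=True)
M,O=mf.M,mf.O
for n in("scene","top","wrist"):
    p=cams.snapshot(n)
    for q,z in(("knob",288),("jar_board",30),("palette_knife",4),("mould",34),("mould_center",34)):
        print(n,q,[(round(d["score"],2),(M@(atz(p,d["position"],z)-O))[:2]) for d in pinpoint(p,q)[:3]])
E
```

```text
35.8167 q [ 0.794  0.372 -0.4    2.014 -0.525  0.961  0.624] p [462.911 -73.876 159.207] z [ 0.127  0.529 -0.839] y [ 0.988 -0.146  0.057] F [ 0.414  0.524 -0.542] w 87.28178741729138 0.0
stand tcp [-217.713   42.765  159.207] grasp [-228.017   43.677  175.145] z [ 0.542 -0.048 -0.839] y [-0.001 -0.998  0.057]
scene knob [(0.6, array([ -89. , -420.4])), (0.59, array([ -94.1, -113.3]))]
scene jar_board [(0.63, array([  23.5, -136.3]))]
scene palette_knife [(0.83, array([-152., -137.])), (0.41, array([-12.5, 253.5]))]
scene mould [(0.88, array([172. , 211.8])), (0.71, array([-95.3,   9. ])), (0.45, array([ 22.2, 224.7]))]
scene mould_center [(0.77, array([-126.8,   54.9])), (0.77, array([193. , 303.3])), (0.56, array([ 25.7, 288.3]))]
top knob [(0.93, array([-101.4, -110.1]))]
top jar_board [(0.53, array([  22.5, -122.4]))]
top palette_knife [(0.88, array([-137.5, -141.7]))]
top mould [(0.81, array([ 24.9, 263.8])), (0.71, array([173.4, 263. ])), (0.59, array([-79.3,  37.9]))]
top mould_center [(0.85, array([-129.1,   33.9])), (0.83, array([195.2, 268.6])), (0.77, array([ 32.1, 284.3]))]
wrist knob [(0.59, array([-208.2,   49.5]))]
wrist jar_board [(0.86, array([  19.6, -125. ]))]
wrist palette_knife [(0.88, array([-142.1, -149.3]))]
wrist mould [(0.83, array([  4.5, 249.8])), (0.63, array([-76.8,  34.2]))]
wrist mould_center [(0.92, array([ 47.5, 289.8])), (0.87, array([-128.1,   34.7]))]
```

```bash
python3 -c "
from rig import r; print(r.finish_job())"
```

```text
the job is handed in; nothing more can be done
None
```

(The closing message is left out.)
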